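# Load the punch-marking jig

### The arm

A 6-joint arm with a two-finger parallel gripper is mounted at the origin on a cart in front of the work surface, level with it; the furniture and walls round the work are solid. World frame = base frame: x ahead of the robot, y to its left, z up, the work surface at z = 0. Lengths are in mm, angles in degrees, forces in N, time in s.
With the tool pointing down it reaches from about 350 to 850 mm from the base axis. Payload 8.1 kg.
Tool frame: the origin (TCP) lies on the centre line of the jaws, within the pads' length; the fingertips stand 19 mm ahead of it and the grasp point (between the pads) is the TCP; z points along the fingers, y is the line along which they close (so a half turn about z gives the same grasp; the last joint's range is limited). The gripper opens to 85 mm and grips with 20 to 120 N. Pads are 22 mm wide; open, the fingers measure 114 mm over their backs; the gripper's body (76 mm by 85 mm) begins 54 mm behind the grasp point. The pads swing forward as they close: fully open they stand 13 mm farther back than shut.
Start: joints at [-71.242, 7.471, 85.268, -0, 87.261, -4.893], TCP at [240.725, -549.597, 250.292] pointing down, gripper open.
Joint ranges: [-169.43, 169.43], [-51.17, 129.36], [1.28, 143.12], [-76.62, 256.62], [0, 156.53], [-152.29, 152.29]. Speed limits (degrees/s): [136.94, 136.94, 159.86, 180, 180, 180].

### API

Orientations are given as [roll, pitch, yaw] about the fixed x, y, z axes, in that order (R = Rz(yaw) Ry(pitch) Rx(roll)).
In Python, from bench import r gives the robot as it stands. The module is installed in compiled form; this text tells all that it offers.
- The arm moves only by the tool servo_tool, never from a script. Its arguments are lists of equal length, an entry for each row: "fingers": the finger opening in m, from 0 to 0.0854; "linear": the shift along the tool's x, y, z in m, a list of three; "rotation": the turn, a rotation vector about the tool's x, y, z in degrees, a list of three. A call has 1 to 10 rows; each row is the pose to reach, as a shift and turn from the pose commanded when the call began, along the tool's axes at that moment; what a row does not reach only later rows make up. A row lasts 1/10 s, in which the tool goes at most 50 mm and 8.59 degrees, less where a joint would pass 70% of its speed; a pose out of reach is approached as far as the arm can. A call with a gripper value outside its range is refused whole. The fingers move at their own pace and stop on an object; "force" is the grip in N (left out, the last holds). Time passes only in rows, so rows that repeat a pose let the fingers close. It gives the time, the measured TCP pose, the force, the opening and the grip force at its end, in the units of the state.
- r.sense(): the state, without advancing time (a new reading comes with each control period).
- r.snapshot(name): name is "side" or "top"; returns a dict with "frame" (480x640x3 uint8, red, green, blue), "fx", "fy", "cx", "cy" (pixels), "k1" (the pictures are not rectified: a ray, as slopes to the right and down, at radius r is drawn at 1 + k1 r^2 times it, then the intrinsics apply), "camera_from_world" (4x4, takes a point from world to camera coordinates). Camera axes: x right, y up, looking along -z (the intrinsics and any distortion apply to the point x, -y, -z); pixel columns grow to the right and rows downward; lengths in mm; the calibration is good to about 2 mm. A picture is of the moment at which its call begins. There is no depth.
- r.hand_in(): hands the job in; it is judged then, once.
The state is a dict: "time": time; "joint_pos": joint angles; "qd": joint speeds; "joint_efforts": joint torques, N m; "tool_pos": TCP position; "tcp_rot": TCP orientation; "ft_force": force on the tool from outside, world axes, zero at the start; "wrist_torque": the same for the moment, N m; "finger_gap": finger opening in mm; "grip_force": force on a finger pad.
Only numpy, scipy, OpenCV 4.12 (cv2) and the standard library are available. Lean on these libraries where they do the work, as an engineer would, in place of code of your own. Each camera call takes 0.05 s, during which the arm holds its last target. There are 200 camera calls.

### The job

Load the clamshell marking jig on the bench: press its release button so that the clear lid springs fully open, then lay every octagonal steel punch blank that is on the bench in a V-groove of its own (any groove, either way round) and slide each one gently along the groove, under the cross-bridge, until it touches the stop bar at the back. When all are home, swing the lid down and press it shut until the latch catches and holds it, and leave the other things on the bench where they are.

Things in the scene. Friction and masses are not known exactly. Their poses are not given: they have to be found in the camera images.
- jig: fixed marking jig, z up. Origin: on the table under its middle; -x is its front (to the robot), +x the hinge side. Base x -129 to +86, y -88 to +88 mm. The dark deck (top 30 mm above the table, x -70 to +55) has three V-grooves along x, at y +48, 0, -48: 90 degrees, 8 mm deep, 16 mm wide, open in front. A blank in a groove has its centre 36 mm and its top 46 mm above the table.
- bridge (a point): middle of the top of the fixed cross-bridge that spans all grooves at jig x +20 to +45 (underside 48.5 mm, top 54.5 mm above the table): a blank must be laid in the groove in front of it and slid beneath it
- stop_bar: steel bar across the rear ends of the grooves; its front face, which the blanks must touch, is at jig x +45. Origin: middle of its underside, at jig (50, 0, 24) mm. Top 48 mm above the table. It is rigid; a push of more than 30 N against it is not gentle.
- seat_1 (a point): centre of a blank that lies home against the stop in the groove at jig y +48: jig (15, 48, 36.1) mm; same axes as the jig
- seat_2 (a point): the same for the middle groove: jig (15, 0, 36.1) mm
- seat_3 (a point): the same for the groove at jig y -48: jig (15, -48, 36.1) mm
- lid (a joint): angle of the clear lid in its metal frame: 0 shut, 1.75 rad fully open, leaning a little back past upright. A spring drives it open (about 1 N at its front edge) and holds it there; shut, the hook holds it at 0.00 to 0.02. To shut it, push its outer face from behind, down to 0; over the last 10 mm the hook's ramp is pushed aside (about 5 N at the front edge) and snaps back over the lip.
- lid_hinge (a point): middle of the lid's hinge axis, along jig y at jig x +75, 60.5 mm above the table. The lid is 164 mm wide and reaches 148 mm from here; its pane is 5 mm thick about the hinge plane, the frame 1.5 mm higher; shut, its outer face is 63 mm above the table
- lid_edge (a point): middle of the lid's free edge, on its outer (upper when shut) face, 148 mm from the hinge
- release (a joint): travel of the release button: 0 up, 0.006 m fully down (5 N); from about 3.5 mm it lets the lid go. It springs back. The button also moves when the lid pushes the hook aside.
- release_top (a point): centre of the top of the round steel release button, 24 mm across, on a pedestal at the front of the jig, at jig x -113, y +24; pressed straight down. The hook stands 19 mm and more behind it (jig x -75 to -94, y +19 to +29), top 74 mm above the table.
- hook (a joint): travel of the latch hook: 0 when latched or idle, up to 0.009 m pushed to the front; driven by the button
- blank_1: octagonal steel punch blank, plain bright steel, 20 mm across flats, 60 mm long, 0.15 kg; origin at its centre, x along its length. It lies on a flat on the bench with two flats upright, and keeps that roll in a V-groove, where it slides with about 1 N. Two or three of the three are present.
- blank_2: octagonal steel punch blank, plain bright steel, 20 mm across flats, 60 mm long, 0.15 kg; origin at its centre, x along its length. It lies on a flat on the bench with two flats upright, and keeps that roll in a V-groove, where it slides with about 1 N. Two or three of the three are present.
- blank_3: octagonal steel punch blank, plain bright steel, 20 mm across flats, 60 mm long, 0.15 kg; origin at its centre, x along its length. It lies on a flat on the bench with two flats upright, and keeps that roll in a V-groove, where it slides with about 1 N. Two or three of the three are present.
- mini_pot_2: bystander: small lidded tub, 44 mm across, 40 mm high, origin under its middle
- doming_block: bystander: 40 mm wooden doming cube, origin under its middle
Not all that is in view belongs to the job. Leave any black, brown or orange look-alike of the blank_2 alone.

How it is judged (in metres and radians):
On the way, in this order (a step that is already met when the one before it is completed fails the run):
1. the lid has sprung fully open (value of joint lid above 1.6 rad), for 0.2 s.
2. every blank present lies in a groove against the stop, lid open (((distance between blank_1 and seat_1 below 0.003 m and angle between the x axis of blank_1 and the x axis of jig, either way round below 0.06 rad) or (distance between blank_1 and seat_2 below 0.003 m and angle between the x axis of blank_1 and the x axis of jig, either way round below 0.06 rad) or (distance between blank_1 and seat_3 below 0.003 m and angle between the x axis of blank_1 and the x axis of jig, either way round below 0.06 rad)) and ((distance between blank_2 and seat_1 below 0.003 m and angle between the x axis of blank_2 and the x axis of jig, either way round below 0.06 rad) or (distance between blank_2 and seat_2 below 0.003 m and angle between the x axis of blank_2 and the x axis of jig, either way round below 0.06 rad) or (distance between blank_2 and seat_3 below 0.003 m and angle between the x axis of blank_2 and the x axis of jig, either way round below 0.06 rad)) and ((distance between blank_3 and seat_1 below 0.003 m and angle between the x axis of blank_3 and the x axis of jig, either way round below 0.06 rad) or (distance between blank_3 and seat_2 below 0.003 m and angle between the x axis of blank_3 and the x axis of jig, either way round below 0.06 rad) or (distance between blank_3 and seat_3 below 0.003 m and angle between the x axis of blank_3 and the x axis of jig, either way round below 0.06 rad)) and value of joint lid above 1 rad), for 0.2 s.
3. the lid is shut (value of joint lid below 0.03 rad), for 0.2 s.
At the end, for the whole second after the job is handed in: Every blank present lies in a groove with its centre within 3 mm of a seat (touching the stop) and within 0.06 rad of the groove's line, at rest; the lid is shut (below 0.03 rad) and the hook has snapped back over it (below 2 mm) (((distance between blank_1 and seat_1 below 0.003 m and angle between the x axis of blank_1 and the x axis of jig, either way round below 0.06 rad) or (distance between blank_1 and seat_2 below 0.003 m and angle between the x axis of blank_1 and the x axis of jig, either way round below 0.06 rad) or (distance between blank_1 and seat_3 below 0.003 m and angle between the x axis of blank_1 and the x axis of jig, either way round below 0.06 rad)) and ((distance between blank_2 and seat_1 below 0.003 m and angle between the x axis of blank_2 and the x axis of jig, either way round below 0.06 rad) or (distance between blank_2 and seat_2 below 0.003 m and angle between the x axis of blank_2 and the x axis of jig, either way round below 0.06 rad) or (distance between blank_2 and seat_3 below 0.003 m and angle between the x axis of blank_2 and the x axis of jig, either way round below 0.06 rad)) and ((distance between blank_3 and seat_1 below 0.003 m and angle between the x axis of blank_3 and the x axis of jig, either way round below 0.06 rad) or (distance between blank_3 and seat_2 below 0.003 m and angle between the x axis of blank_3 and the x axis of jig, either way round below 0.06 rad) or (distance between blank_3 and seat_3 below 0.003 m and angle between the x axis of blank_3 and the x axis of jig, either way round below 0.06 rad)) and value of joint lid below 0.03 rad and value of joint hook below 0.002 m and linear speed of each of blank_1, blank_2, blank_3 below 0.02 m/s).
It fails at once if a bystander was shifted more than 60 mm or tipped (distance of any of mini_pot_2, doming_block from where it was at the start of the episode above 0.06 m or angle between any of mini_pot_2, doming_block's own z axis and vertical above 0.5 rad).
It fails at once if a blank was rammed against the stop (more than 30 N) (contact force between any of blank_1, blank_2, blank_3 and stop_bar above 30 N).
Of blank_1, blank_2, blank_3 only 2 to 3 are there at a start; the rules pass over those that are not, and their reading is None.
At some moment in a run one of blank_1, blank_2, blank_3 may be knocked a few centimetres aside while the robot is not near it.
It also fails if it takes over 210 s, if anything falls off the work surface, if the arm or the gripper's body presses on something with over 40 N, if the wrist force passes 120 N, or if a joint passes its speed limit or range.

## Working session

There is one attempt and no reset: what is moved stays moved. The work goes in short steps, Python scripts to look and compute and a tool call to move; the robot and the scene stay as the last step left them, time stands still between calls to the robot, and variables do not carry over. Pictures are saved under pics/ and viewed, at most 14 in all, crops included, and the job is handed in when it is done.

Besides the shell and the picture viewer there is one more tool, called after "Emit:" as name(argument=value, ...), one argument or row to a line, values as JSON. servo_tool: Moves the arm, as the interface text tells. Its arguments: {"type":"object","properties":{"fingers":{"type":"array","items":{"type":"number"}},"linear":{"type":"array","items":{"type":"array","items":{"type":"number"}}},"rotation":{"type":"array","items":{"type":"array","items":{"type":"number"}}},"force":{"type":"number"}},"required":["fingers","linear","rotation"]}

```bash
mkdir -p pics; cat > h.py <<'E'
import numpy as np, cv2
from scipy.spatial.transform import Rotation as R
from bench import r
def snap(n,save=None):
    s=r.snapshot(n)
    if save: cv2.imwrite('pics/'+save,s['frame'][:,:,::-1])
    return s
def ray(s,u,v):
    x=(u-s['cx'])/s['fx'];y=(v-s['cy'])/s['fy']
    rd=np.hypot(x,y);q=rd
    for _ in range(20): q=rd/(1+s['k1']*q*q)
    f=q/rd if rd>0 else 1
    M=np.array(s['camera_from_world']);Ri=M[:3,:3].T
    return -Ri@M[:3,3], Ri@np.array([x*f,-y*f,-1])
def on(s,u,v,z):
    o,d=ray(s,u,v);return o+d*(z-o[2])/d[2]
def proj(s,p):
    M=np.array(s['camera_from_world']);c=M[:3,:3]@np.array(p,float)+M[:3,3]
    x,y=c[0]/-c[2],-c[1]/-c[2];k=1+s['k1']*(x*x+y*y)
    return s['fx']*x*k+s['cx'],s['fy']*y*k+s['cy']
def tri(s1,p1,s2,p2):
    o1,d1=ray(s1,*p1);o2,d2=ray(s2,*p2)
    A=np.stack([d1,-d2],1);t=np.linalg.lstsq(A,o2-o1,rcond=None)[0]
    a=o1+t[0]*d1;b=o2+t[1]*d2
    return (a+b)/2,np.linalg.norm(a-b)
def st():
    s=r.sense();print({k:np.round(s[k],2).tolist() for k in('time','tool_pos','tcp_rot','joint_pos','ft_force','finger_gap','grip_force')});return s
E
python3 - <<'E'
from h import *
s=st()
for n in('top','side'):
    q=snap(n,n+'0.png');M=np.array(q['camera_from_world']);print(n,q['fx'],q['k1'],-M[:3,:3].T@M[:3,3],M[:3,:3].round(2).tolist())
E
```

```text
{'time': 0.0, 'tool_pos': [240.59, -549.11, 249.26], 'tcp_rot': [-179.9, -0.01, 23.66], 'joint_pos': [-71.24, 7.51, 85.33, 0.0, 87.26, -4.89], 'ft_force': [0.29, -0.01, 0.4], 'finger_gap': 85.55, 'grip_force': 0.0}
top 462.6217209180862 -0.03022412957202993 [ 332.6891434  -237.62262849 1490.46578274] [[0.02, -1.0, -0.02], [0.99, 0.02, 0.15], [-0.15, -0.02, 0.99]]
side 512.2776832762992 -0.011664066177417592 [   85.38789139 -1136.91343822   775.04745232] [[0.9, -0.43, 0.01], [0.23, 0.52, 0.82], [-0.36, -0.74, 0.57]]
```

View pics/top0.png

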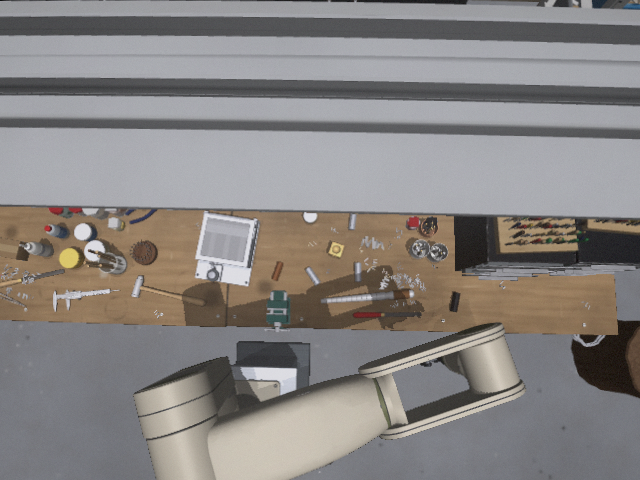

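View pics/side0.png

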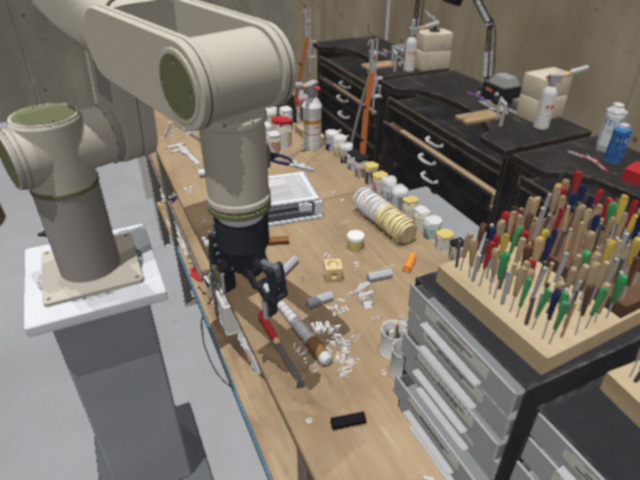

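Top view: bright blanks at about (352,221), (357,270) and (312,275). The look-alikes are brown at (278,270), black at (455,300) and orange at side (410,262). The jig is near (227,248). I'll enlarge to confirm.

```bash
python3 - <<'E'
from h import *
a=cv2.imread('pics/top0.png')[200:340,180:400];cv2.imwrite('pics/c1.png',cv2.resize(a,None,fx=3.6,fy=3.6,interpolation=cv2.INTER_CUBIC))
a=cv2.imread('pics/side0.png')[160:320,190:430];cv2.imwrite('pics/c2.png',cv2.resize(a,None,fx=3.33,fy=3.33,interpolation=cv2.INTER_CUBIC))
E
```

```text
(no output)
```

View pics/c1.png

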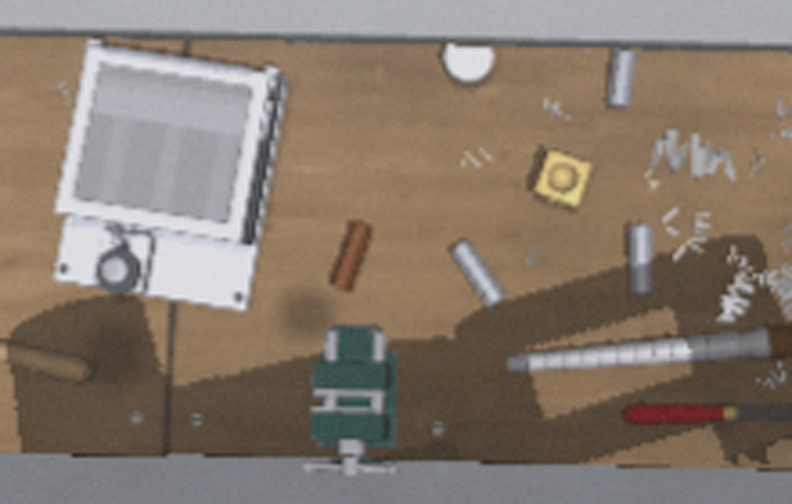

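View pics/c2.png

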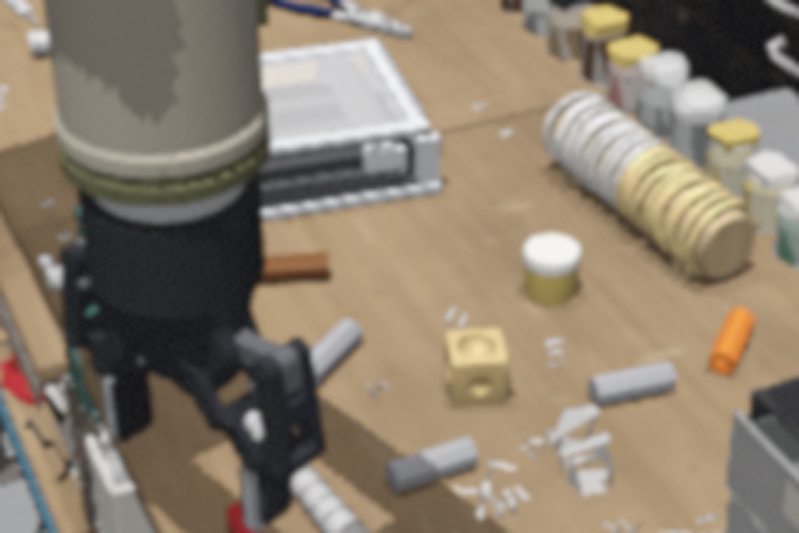

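Three plain steel blanks show, at top pixels A(352,221), B(358,272) and C(312,275); all three are grey octagons in the side view. Brown, orange and black are the look-alikes, and the ribbed silver rod is a mandrel tool. Next I'll measure them.

```bash
python3 - <<'E'
from h import *
q=snap('top');f=q['frame'];hsv=cv2.cvtColor(f,cv2.COLOR_RGB2HSV)
s2=snap('side');h2=cv2.cvtColor(s2['frame'],cv2.COLOR_RGB2HSV)
def blob(m,p,d=14):
    n,l,stt,c=cv2.connectedComponentsWithStats(m)
    k=l[p[1],p[0]];
    if k==0: return None
    ys,xs=np.nonzero(l==k);return np.stack([xs,ys],1).astype(np.float32)
m=((hsv[:,:,1]<75)&(hsv[:,:,2]>60)).astype(np.uint8)
m2=((h2[:,:,1]<60)&(h2[:,:,2]>60)).astype(np.uint8)
for n,p in dict(A=(352,221),B=(358,272),C=(312,275)).items():
    b=blob(m,p)
    if b is None: print(n,hsv[p[1],p[0]]);continue
    c,v=b.mean(0),cv2.fitLine(b,cv2.DIST_L2,0,.01,.01).ravel()
    t=(b-c)@v[:2];e1=c+v[:2]*t.min();e2=c+v[:2]*t.max()
    P=on(q,*c,12);E1=on(q,*e1,12);E2=on(q,*e2,12)
    print(n,len(b),c.round(1),P.round(1),'yaw',np.degrees(np.arctan2(*(E2-E1)[1::-1])).round(1),'len',np.linalg.norm(E2-E1).round(1),'side px',np.round(proj(s2,P),1))
for n,c in dict(button=(118,270),TL=(90,42),TR=(283,70),FL=(55,278),FR=(245,308)).items():
    u=180+c[0]/3.6;v=200+c[1]/3.6
    print(n,[on(q,u,v,z).round(0)[:2].tolist() for z in (0,20,45,62)])
cv2.imwrite('pics/j.png',cv2.resize(f[200:295,185:268,::-1],None,fx=6.3,fy=6.3,interpolation=cv2.INTER_CUBIC))
cv2.imwrite('pics/s.png',cv2.resize(s2['frame'][160:230,250:340,::-1],None,fx=7,fy=7,interpolation=cv2.INTER_CUBIC))
for n,c in dict(pot=(468,62),dome=(562,178)).items(): print(n,on(q,180+c[0]/3.6,200+c[1]/3.6,40).round(0))
E
```

```text
A 141260 [318.6 112. ] [ 993.8 -208.    12. ] yaw -89.0 len 2196.5 side px [472.  216.1]
B 159 [357.5 271.6] [ 456.5 -344.9   12. ] yaw -178.4 len 64.2 side px [319.9 297.8]
C 144 [312.5 275.7] [ 440.2 -201.4   12. ] yaw -145.2 len 64.8 side px [289.2 264.4]
button [[436.0, 122.0], [434.0, 117.0], [433.0, 111.0], [431.0, 107.0]]
TL [[644.0, 160.0], [640.0, 155.0], [635.0, 148.0], [631.0, 143.0]]
TR [[622.0, -19.0], [618.0, -22.0], [613.0, -26.0], [610.0, -28.0]]
FL [[427.0, 179.0], [426.0, 173.0], [424.0, 166.0], [423.0, 161.0]]
FR [[404.0, 6.0], [404.0, 2.0], [402.0, -2.0], [401.0, -4.0]]
pot [ 625. -189.   40.]
dome [ 523. -275.   40.]
```

View pics/j.png

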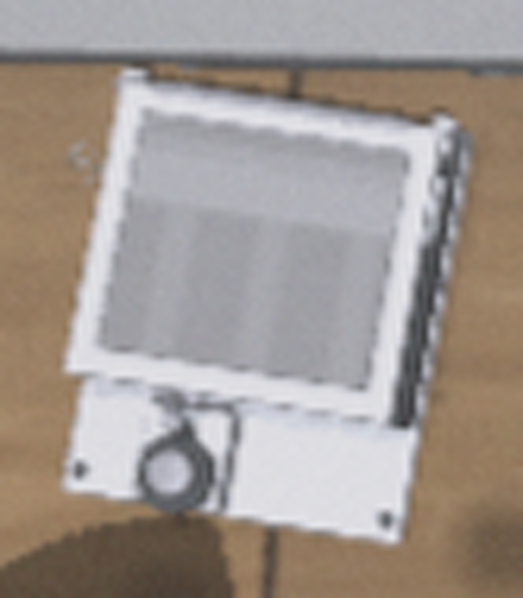

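```bash
python3 - <<'E'
from h import *
q=snap('top')
P=lambda a,z:on(q,185+(a[0]+.5)/6.3-.5,200+(a[1]+.5)/6.3-.5,z)
fl,fr,rl,rr=P((67,372),64),P((385,425),64),P((128,72),64),P((440,120),64)
print(fl,fr,rl,rr,'w',np.linalg.norm(fl-fr),'d',np.linalg.norm(fl-rl),np.linalg.norm(fr-rr))
d=fl-fr;yaw=np.arctan2(-d[0],d[1]);print('yaw',np.degrees(yaw),[np.degrees(np.arctan2(e[1],e[0])) for e in (rl-fl,rr-fr)])
c,s=np.cos(yaw),np.sin(yaw);Rm=np.array([[c,-s],[s,c]])
o=(fl+fr)[:2]/2-Rm@[-73,0];print('origin',o)
for z in(0,10,20,30):
  print(z,[(Rm.T@(P(a,z)[:2]-o)).round(1).tolist() for a in((65,487),(402,540))])
for z in(50,60,70): print(z,(Rm.T@(P((174,470),z)[:2]-o)).round(1))
B=o+Rm@[-113,24];print('button',B)
# blank A
f=q['frame'][209:232,343:362];hsv=cv2.cvtColor(f,cv2.COLOR_RGB2HSV)
m=(hsv[:,:,1]<75)
for i,row in enumerate(m): print(209+i,''.join('#' if x else '.' for x in row))
E
```

```text
[481.0315866  164.54929428  64.        ] [458.40903341   5.23387358  64.        ] [633.14785222 143.25250065  64.        ] [611.77590493 -15.23013631  64.        ] w 160.91358919738596 d 153.59984272104694 154.72612248183955
yaw -8.081884743666299 [np.float64(-7.969801180897359), np.float64(-7.600183599450309)]
origin [541.99528548  74.62864473]
0 [[-127.4, 88.3], [-125.5, -88.5]]
10 [[-127.6, 85.4], [-125.7, -90.1]]
20 [[-127.9, 82.5], [-126.0, -91.8]]
30 [[-128.1, 79.7], [-126.2, -93.5]]
50 [-111.4   21.8]
60 [-111.7   19.3]
70 [-112.1   16.8]
button [433.49170072 114.27674803]
209 ###################
210 ###################
211 ###################
212 ###################
213 ####.##############
214 .......############
215 .......#######.....
216 .......#######.....
217 ......########.....
218 ......########.....
219 ......########.....
220 ......########.....
221 ......########.....
222 ......#######......
223 ......#######......
224 ......#######......
225 .....########......
226 .....########......
227 .....########......
228 .....########......
229 .....#######.......
230 ..........##.......
231 ...................
```

```bash
cat >> h.py <<'E'
def go(p,yaw,rp=(180,0)):
    s=r.sense();T=R.from_euler('xyz',s['tcp_rot'],degrees=True)
    G=R.from_euler('xyz',[rp[0],rp[1],yaw],degrees=True)
    print('linear',(T.inv().apply(np.array(p,float)-s['tool_pos'])/1000).round(4).tolist(),'rot',(T.inv()*G).as_rotvec(degrees=True).round(2).tolist())
JO=np.array([541.5,73.5]);JY=np.radians(-8.0)
def J(x,y,z=0):
    c,s=np.cos(JY),np.sin(JY);return np.array([JO[0]+c*x-s*y,JO[1]+s*x+c*y,z])
E
python3 - <<'E'
from h import *
p=J(-115,24,200);print(p);go(p,-8)
E
```

```text
[430.95932652 113.27134026 200.        ]
linear [0.4401, -0.5306, 0.0503] rot [-0.05, 0.01, 31.65]
```

Emit:
servo_tool(
  fingers=[0,0,0,0,0,0,0,0,0,0],
  linear=[
    [0.44,-0.53,0.05],
    [0.44,-0.53,0.05],
    [0.44,-0.53,0.05],
    [0.44,-0.53,0.05],
    [0.44,-0.53,0.05],
    [0.44,-0.53,0.05],
    [0.44,-0.53,0.05],
    [0.44,-0.53,0.05],
    [0.44,-0.53,0.05],
    [0.44,-0.53,0.05],
  ],
  rotation=[
    [0,0,31.6],
    [0,0,31.6],
    [0,0,31.6],
    [0,0,31.6],
    [0,0,31.6],
    [0,0,31.6],
    [0,0,31.6],
    [0,0,31.6],
    [0,0,31.6],
    [0,0,31.6],
  ],
)

```text
time: 1.25
tool_pos: [378.7, -68.5, 214.3]
tcp_rot: [180.0, -0.1, -8.0]
ft_force: [2.2, -0.6, 0.6]
finger_gap: 0.1
grip_force: 0.0
```

```bash
python3 - <<'E'
from h import *
go(J(-115,24,200),-8)
E
```

```text
linear [0.0265, -0.1872, 0.0143] rot [0.01, -0.08, 0.03]
```

Emit:
servo_tool(
  fingers=[0,0,0,0,0,0,0],
  linear=[
    [0.026,-0.187,0.06],
    [0.026,-0.187,0.06],
    [0.026,-0.187,0.06],
    [0.026,-0.187,0.06],
    [0.026,-0.187,0.06],
    [0.026,-0.187,0.06],
    [0.026,-0.187,0.06],
  ],
  rotation=[
    [0,0,0],
    [0,0,0],
    [0,0,0],
    [0,0,0],
    [0,0,0],
    [0,0,0],
    [0,0,0],
  ],
)

```text
time: 1.95
tool_pos: [430.3, 110.6, 154.5]
tcp_rot: [180.0, -0.0, -8.0]
ft_force: [-0.1, -0.5, -0.5]
finger_gap: 0.3
grip_force: 0.0
```

```bash
python3 - <<'E'
from h import *
st()
s=snap('side');t=snap('top')
a=cv2.resize(s['frame'][150:250,200:330,::-1],None,fx=4,fy=4,interpolation=cv2.INTER_CUBIC)
b=cv2.resize(t['frame'][200:300,180:310,::-1],None,fx=4,fy=4,interpolation=cv2.INTER_CUBIC)
cv2.imwrite('pics/p1.png',a)
cv2.imwrite('pics/p1t.png',b)
E
```

```text
{'time': 1.95, 'tool_pos': [430.26, 110.6, 154.45], 'tcp_rot': [179.98, -0.02, -7.96], 'joint_pos': [7.82, -13.61, 115.75, -0.03, 77.85, 105.79], 'ft_force': [-0.13, -0.54, -0.48], 'finger_gap': 0.25, 'grip_force': 0.0}
```

View pics/p1.png

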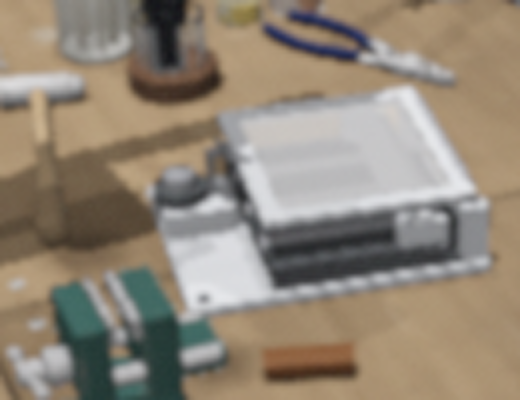

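```bash
python3 - <<'E'
from h import *
t=snap('side','side1.png');u=snap('top')
for p in([430,110,154],[430,110,135],J(-113,24,60),J(-73,-82,64),J(-129,-88,8)): print(p,np.round(proj(t,p)),np.round(proj(u,p)))
# button top triangulation
print(tri(t,(200+180/4,150+182/4),u,(212.4,274.4)))
E
```

```text
[430, 110, 154] [241. 161.] [204. 273.]
[430, 110, 135] [242. 167.] [206. 274.]
[432.93986266 112.99299406  60.        ] [245. 191.] [211. 275.]
[457.7982367    2.45765473  64.        ] [266. 206.] [247. 267.]
[401.50818625   4.30973997   8.        ] [248. 227.] [248. 286.]
(array([433.48710232, 113.01057172,  43.68600838]), np.float64(2.26830580972039))
```

View pics/side1.png

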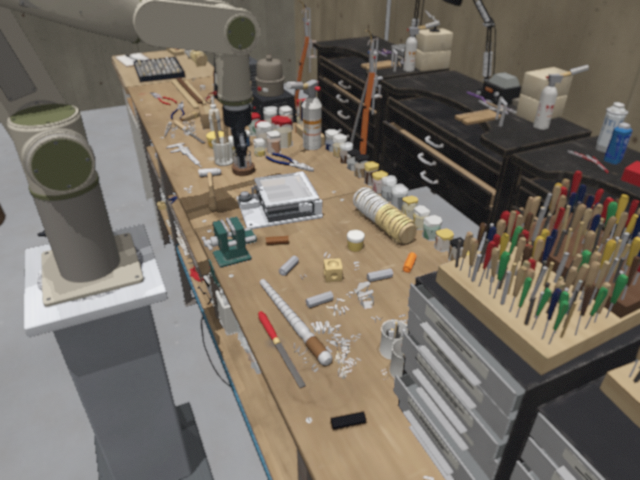

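Side view: the gripper tip, near (242,168), is right above the button at (245,195). The scene matches the projections.

Emit:
servo_tool(
  fingers=[0,0,0,0,0,0],
  linear=[
    [0,-0.002,0.04],
    [0,-0.002,0.07],
    [0,-0.002,0.074],
    [0,-0.002,0.078],
    [0,-0.002,0.082],
    [0,-0.002,0.082],
  ],
  rotation=[
    [0,0,0],
    [0,0,0],
    [0,0,0],
    [0,0,0],
    [0,0,0],
    [0,0,0],
  ],
)

```text
time: 2.75
tool_pos: [431.5, 113.2, 73.2]
tcp_rot: [-180.0, -0.1, -8.0]
ft_force: [-0.1, 0.6, -0.4]
finger_gap: 0.5
grip_force: 0.0
```

Emit:
servo_tool(
  fingers=[0,0,0,0,0,0],
  linear=[
    [0,0,0.002],
    [0,0,0.004],
    [0,0,0.006],
    [0,0,0.008],
    [0,0,0.01],
    [0,0,0.01],
  ],
  rotation=[
    [0,0,0],
    [0,0,0],
    [0,0,0],
    [0,0,0],
    [0,0,0],
    [0,0,0],
  ],
)

```text
time: 3.35
tool_pos: [432.0, 113.4, 66.3]
tcp_rot: [-180.0, -0.1, -7.9]
ft_force: [-18.1, -3.3, 45.4]
finger_gap: 0.1
grip_force: 22.4
```

Emit:
servo_tool(
  fingers=[0,0,0,0,0,0],
  linear=[
    [-0.005,0,-0.02],
    [-0.01,0,-0.06],
    [-0.01,0,-0.1],
    [-0.01,0,-0.13],
    [-0.01,0,-0.13],
    [-0.01,0,-0.13],
  ],
  rotation=[
    [0,0,0],
    [0,0,0],
    [0,0,0],
    [0,0,0],
    [0,0,0],
    [0,0,0],
  ],
)

```text
time: 3.95
tool_pos: [420.9, 114.8, 192.5]
tcp_rot: [-180.0, -0.1, -7.9]
ft_force: [0.3, 0.1, -0.8]
finger_gap: 0.4
grip_force: 0.0
```

```bash
python3 - <<'E'
from h import *
st()
s=snap('side');t=snap('top')
a=cv2.resize(s['frame'][130:300,190:400,::-1],None,fx=2.6,fy=2.6,interpolation=cv2.INTER_CUBIC)
b=cv2.resize(t['frame'][200:300,180:310,::-1],None,fx=4.2,fy=4.2,interpolation=cv2.INTER_CUBIC)
cv2.imwrite('pics/p2.png',np.vstack([cv2.copyMakeBorder(cv2.resize(a,None,fx=.5,fy=.5),0,0,0,546-273,cv2.BORDER_CONSTANT),b[:360]]) if 0 else b)
cv2.imwrite('pics/p2s.png',a)
E
```

```text
{'time': 3.95, 'tool_pos': [420.91, 114.78, 192.51], 'tcp_rot': [-179.97, -0.08, -7.94], 'joint_pos': [8.51, -17.02, 114.46, 0.01, 82.48, 106.45], 'ft_force': [0.31, 0.12, -0.84], 'finger_gap': 0.36, 'grip_force': 0.0}
```

View pics/p2.png

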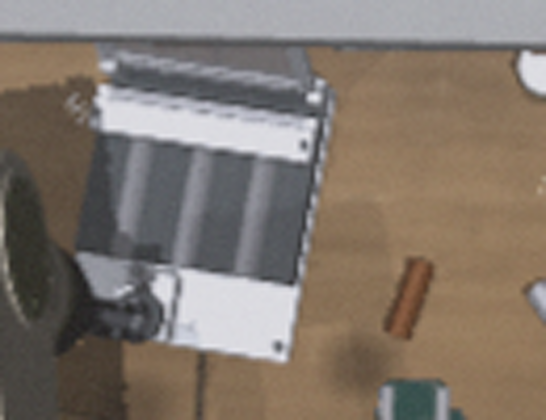

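The lid stands open (top crop, upper edge). The three groove stripes show at about (137,195), (195,205) and (254,215). I'll refine the groove lines and locate blank A and the others again.

```bash
python3 - <<'E'
from h import *
q=snap('top');s2=snap('side')
g=cv2.cvtColor(q['frame'],cv2.COLOR_RGB2GRAY).astype(np.float32)
xs=np.arange(-66,16,2);ys=np.arange(-75,76,1)
for x0 in(-55,-35,-15,5):
    prof=[]
    for y in ys:
        pts=np.array([proj(q,J(x,y,30)) for x in range(x0-8,x0+9,4)],np.float32)
        prof.append(cv2.remap(g,pts[:,0:1].copy(),pts[:,1:2].copy(),cv2.INTER_LINEAR).mean())
    prof=np.array(prof);out=[]
    for c in(48,0,-48):
        w=abs(ys-c)<18;b=prof[w]-np.percentile(prof[w],30);b=np.clip(b,0,None)
        pk=b>b.max()/2;out.append((round(float((ys[w]*b).sum()/b.sum()),1),ys[w][pk].min(),ys[w][pk].max()))
    print(x0,out)
# x edges: deck front (-70, z30) at y=-20
for y in(-24,-70,20):
  pr=[cv2.remap(g,np.float32([[p[0]]]),np.float32([[p[1]]]),1)[0,0] for p in [proj(q,J(x,y,30)) for x in range(-90,40,3)]]
  print(y,np.round(pr).astype(int).tolist())
hsv=cv2.cvtColor(s2['frame'],cv2.COLOR_RGB2HSV);m=((hsv[:,:,1]<60)&(hsv[:,:,2]>50)).astype(np.uint8)
n,l,stt,c=cv2.connectedComponentsWithStats(m)
for i in range(1,n):
    x,y,w,h,a=stt[i]
    if 250<c[i][0]<420 and 240<c[i][1]<320 and a>60: print(stt[i],c[i].round(1))
hsv=cv2.cvtColor(q['frame'],cv2.COLOR_RGB2HSV);m=((hsv[:,:,1]<75)&(hsv[:,:,2]>60)).astype(np.uint8);m[:215]=0
n,l,stt,c=cv2.connectedComponentsWithStats(m)
for i in range(1,n):
    x,y,w,h,a=stt[i]
    if 290<c[i][0]<380 and y<300 and a>60: print('top',stt[i],c[i].round(1),on(q,*c[i],12).round(1))
E
```

```text
-55 [(47.0, np.int64(41), np.int64(54)), (3.3, np.int64(-2), np.int64(9)), (-45.4, np.int64(-51), np.int64(-39))]
-35 [(49.8, np.int64(43), np.int64(56)), (3.3, np.int64(-3), np.int64(9)), (-45.4, np.int64(-51), np.int64(-39))]
-15 [(50.2, np.int64(44), np.int64(57)), (2.4, np.int64(-4), np.int64(9)), (-45.3, np.int64(-52), np.int64(-38))]
5 [(50.5, np.int64(44), np.int64(57)), (2.3, np.int64(-4), np.int64(9)), (-45.5, np.int64(-52), np.int64(-39))]
-24 [219, 219, 219, 219, 219, 214, 181, 85, 87, 88, 87, 87, 88, 88, 89, 90, 88, 88, 86, 84, 88, 92, 97, 95, 96, 96, 95, 94, 95, 96, 96, 95, 93, 96, 96, 97, 95, 114, 166, 212, 220, 221, 220, 219]
-70 [219, 220, 217, 218, 219, 211, 172, 105, 85, 90, 88, 88, 88, 86, 90, 87, 88, 87, 88, 89, 90, 89, 89, 91, 92, 92, 92, 94, 98, 97, 97, 94, 97, 98, 98, 96, 91, 101, 158, 219, 216, 195, 167, 174]
20 [174, 184, 162, 148, 148, 148, 145, 66, 71, 70, 70, 82, 91, 93, 92, 92, 92, 92, 93, 92, 90, 90, 92, 92, 92, 92, 92, 92, 92, 94, 94, 95, 96, 94, 93, 95, 91, 110, 165, 209, 220, 220, 219, 219]
[278 255  21  21 227] [288.3 265.2]
[346 268  48  42 670] [369.7 286.6]
[305 290  29  18 298] [319.2 298.7]
[326 298  24  18 159] [338.4 307.3]
top [     0    215    640    265 102443] [291.1 389.7] [  85.8 -144.    12. ]
top [302 215  16   9 111] [309.8 218.3] [ 626.6 -187.8   12. ]
top [348 215   9  16 117] [352.2 222.2] [ 616.9 -325.8   12. ]
top [359 236  26  17 212] [371.2 243.2] [ 549.2 -388.    12. ]
top [354 262   8  21 157] [357.5 271.5] [ 456.9 -345.    12. ]
top [305 266  16  20 142] [312.5 275.7] [ 440.2 -201.4   12. ]
top [320 290  74  14 550] [359.7 297.5] [ 374.3 -352.9   12. ]
```

```bash
sed -i 's/^JO=.*/JO=np.array([541.8,75.9]);JY=np.radians(-8.0)/' h.py; python3 - <<'E'
from h import *
go([430.3,-208.2,60],34.8)
E
```

```text
linear [0.0557, 0.318, 0.1305] rot [-0.02, 0.18, -42.74]
```

Emit:
servo_tool(
  fingers=[0.05,0.05,0.05,0.05,0.05,0.05,0.05,0.05,0.05,0.05],
  linear=[
    [0.056,0.318,0.06],
    [0.056,0.318,0.06],
    [0.056,0.318,0.06],
    [0.056,0.318,0.06],
    [0.056,0.318,0.06],
    [0.056,0.318,0.06],
    [0.056,0.318,0.06],
    [0.056,0.318,0.12],
    [0.056,0.318,0.13],
    [0.056,0.318,0.13],
  ],
  rotation=[
    [0,0,-42.7],
    [0,0,-42.7],
    [0,0,-42.7],
    [0,0,-42.7],
    [0,0,-42.7],
    [0,0,-42.7],
    [0,0,-42.7],
    [0,0,-42.7],
    [0,0,-42.7],
    [0,0,-42.7],
  ],
)

```text
time: 5.15
tool_pos: [427.8, -206.6, 56.6]
tcp_rot: [-179.4, 0.2, 34.6]
ft_force: [-1.2, 0.9, -1.0]
finger_gap: 50.0
grip_force: 0.0
```

```bash
python3 - <<'E'
from h import *
st();go([430.3,-208.2,25],34.8)
s=snap('side');print(np.round(proj(s,[440.2,-201.4,10])))
cv2.imwrite('pics/p3.png',cv2.resize(s['frame'][200:320,230:400,::-1],None,fx=4,fy=4,interpolation=cv2.INTER_CUBIC))
E
```

```text
{'time': 5.15, 'tool_pos': [427.8, -206.58, 56.61], 'tcp_rot': [-179.45, 0.24, 34.64], 'joint_pos': [-31.96, -0.39, 114.8, -0.0, 66.19, 23.4], 'ft_force': [-1.16, 0.91, -0.98], 'finger_gap': 49.97, 'grip_force': 0.0}
linear [0.0013, 0.0031, 0.0316] rot [-0.55, 0.24, -0.16]
[289. 265.]
```

View pics/p3.png

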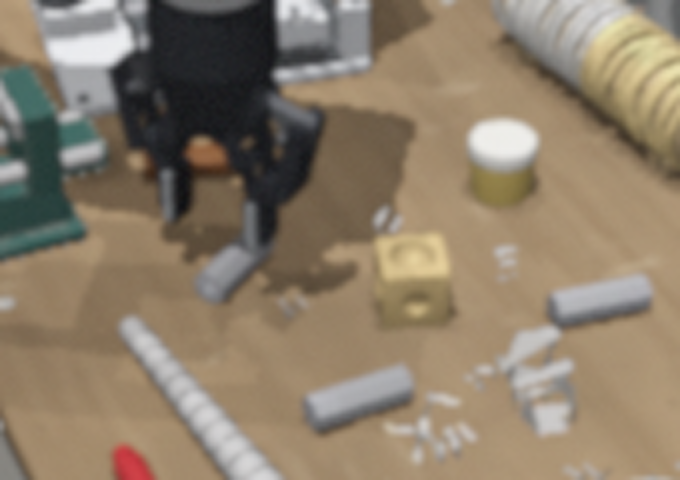

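Side crop: the jaws straddle blank C, which lies at (235,270). Lowering and gripping.

Emit:
servo_tool(
  fingers=[0.05,0.05,0.05,0.05,0.01,0.01,0.01,0.01,0.01],
  linear=[
    [0.001,0.003,0.015],
    [0.001,0.003,0.03],
    [0.001,0.003,0.031],
    [0.001,0.003,0.031],
    [0.001,0.003,0.031],
    [0.001,0.003,0.031],
    [0.001,0.003,0.031],
    [0.001,0.003,0.031],
    [0.001,0.003,0.031],
  ],
  rotation=[
    [0,0,0],
    [0,0,0],
    [0,0,0],
    [0,0,0],
    [0,0,0],
    [0,0,0],
    [0,0,0],
    [0,0,0],
    [0,0,0],
  ],
  force=40,
)

```text
time: 6.1
tool_pos: [436.2, -210.9, 33.6]
tcp_rot: [179.8, -0.1, 34.8]
ft_force: [-2.8, 1.3, 13.3]
finger_gap: 15.7
grip_force: 38.0
```

```bash
python3 - <<'E'
from h import *
st();go(J(-27,48,100),-8)
E
```

```text
{'time': 6.1, 'tool_pos': [436.15, -210.86, 33.55], 'tcp_rot': [179.82, -0.08, 34.76], 'joint_pos': [-31.87, 2.53, 114.63, 0.0, 62.63, 23.37], 'ft_force': [-2.84, 1.32, 13.31], 'finger_gap': 15.68, 'grip_force': 38.01}
linear [0.2631, -0.2287, -0.0668] rot [0.14, -0.14, 42.76]
```

Emit:
servo_tool(
  fingers=[0.05,0.05,0.05,0.05,0.05,0.05],
  linear=[
    [0,0,-0.01],
    [0,0,-0.03],
    [0,0,-0.03],
    [0,0,-0.03],
    [0,0,-0.03],
    [0,0,-0.03],
  ],
  rotation=[
    [0,0,0],
    [0,0,0],
    [0,0,0],
    [0,0,0],
    [0,0,0],
    [0,0,0],
  ],
)

```text
time: 6.7
tool_pos: [434.0, -209.6, 60.3]
tcp_rot: [-179.9, 0.0, 34.7]
ft_force: [0.6, -0.8, -0.7]
finger_gap: 50.1
grip_force: 0.0
```

```bash
cat >> h.py <<'E'
def blanks(s=None):
    q=s or snap('top');hsv=cv2.cvtColor(q['frame'],cv2.COLOR_RGB2HSV)
    m=((hsv[:,:,1]<75)&(hsv[:,:,2]>60)).astype(np.uint8);m[:215]=0
    n,l,t,c=cv2.connectedComponentsWithStats(m)
    for i in range(1,n):
        a=t[i][4]
        if 60<a<260 and 215<c[i][1]<300 and 265<c[i][0]<420:
            ys,xs=np.nonzero(l==i);b=np.stack([xs,ys],1).astype(np.float32)
            v=cv2.fitLine(b,cv2.DIST_L2,0,.01,.01).ravel()[:2];k=(b-c[i])@v
            A,B=on(q,*(c[i]+v*k.min()),12),on(q,*(c[i]+v*k.max()),12);d=B-A
            if d[0]<0:d=-d
            print('blob',a,c[i].round(1),on(q,*c[i],12).round(1)[:2],'yaw',np.degrees(np.arctan2(d[1],d[0])).round(1),'len',np.linalg.norm(d).round(0))
E
python3 - <<'E'
from h import *
st();blanks()
s=snap('side');hsv=cv2.cvtColor(s['frame'],cv2.COLOR_RGB2HSV);m=((hsv[:,:,1]<60)&(hsv[:,:,2]>50)).astype(np.uint8)
n,l,stt,c=cv2.connectedComponentsWithStats(m)
for i in range(1,n):
    x,y,w,h,a=stt[i]
    if 250<c[i][0]<420 and 240<c[i][1]<320 and a>60: print(stt[i],c[i].round(1),on(s,*c[i],10).round(1))
E
```

```text
{'time': 6.7, 'tool_pos': [433.99, -209.58, 60.25], 'tcp_rot': [-179.92, 0.03, 34.75], 'joint_pos': [-31.88, -0.14, 114.11, 0.0, 66.11, 23.37], 'ft_force': [0.56, -0.76, -0.71], 'finger_gap': 50.13, 'grip_force': 0.0}
blob 113 [309.7 218.3] [ 626.7 -187.6] yaw 88.1 len 53.0
blob 116 [352.1 222.2] [ 616.9 -325.7] yaw -7.6 len 51.0
blob 216 [371.2 243.3] [ 548.9 -388. ] yaw 84.3 len 80.0
blob 160 [357.5 271.6] [ 456.4 -344.9] yaw 1.7 len 64.0
blob 118 [384.2 280.6] [ 429.7 -430. ] yaw -11.7 len 66.0
[279 247  20  29 254] [289.4 263.5] [ 442.9 -195.7   10. ]
[346 268  48  41 668] [369.7 286.6] [ 579.2 -355.5   10. ]
[305 291  29  17 297] [319.1 298.8] [ 454.4 -345.1   10. ]
[326 298  24  18 163] [338.4 307.3] [ 481.3 -388.6   10. ]
```

Emit:
servo_tool(
  fingers=[0.05,0.05,0.05,0.05,0.05,0.05],
  linear=[
    [-0.002,-0.003,0],
    [-0.002,-0.003,0.015],
    [-0.002,-0.003,0.03],
    [-0.002,-0.003,0.035],
    [-0.002,-0.003,0.035],
    [-0.002,-0.003,0.035],
  ],
  rotation=[
    [0,0,0],
    [0,0,0],
    [0,0,0],
    [0,0,0],
    [0,0,0],
    [0,0,0],
  ],
)

```text
time: 7.4
tool_pos: [431.4, -208.7, 26.5]
tcp_rot: [180.0, -0.0, 34.8]
ft_force: [-0.4, 0.1, 0.2]
finger_gap: 49.8
grip_force: 0.0
```

Emit:
servo_tool(
  fingers=[0.01,0.01,0.01,0.01,0.01,0.01],
  linear=[
    [0,0,0.001],
    [0,0,0.001],
    [0,0,0.001],
    [0,0,0.001],
    [0,0,0.001],
    [0,0,0.001],
  ],
  rotation=[
    [0,0,0],
    [0,0,0],
    [0,0,0],
    [0,0,0],
    [0,0,0],
    [0,0,0],
  ],
  force=40,
)

```text
time: 8.0
tool_pos: [431.8, -209.0, 25.8]
tcp_rot: [179.9, -0.0, 34.8]
ft_force: [-0.8, 1.4, 5.0]
finger_gap: 18.8
grip_force: 40.0
```

Emit:
servo_tool(
  fingers=[0.01,0.01,0.01,0.01,0.01,0.01],
  linear=[
    [0,0,-0.02],
    [0,0,-0.05],
    [0,0,-0.08],
    [0,0,-0.08],
    [0,0,-0.08],
    [0,0,-0.08],
  ],
  rotation=[
    [0,0,0],
    [0,0,0],
    [0,0,0],
    [0,0,0],
    [0,0,0],
    [0,0,0],
  ],
)

```text
time: 8.6
tool_pos: [430.2, -208.0, 103.5]
tcp_rot: [-179.9, 0.1, 34.8]
ft_force: [-1.0, 0.5, -1.8]
finger_gap: 18.6
grip_force: 39.5
```

```bash
python3 - <<'E'
from h import *
st();go(J(-27,48,110),-8)
s=snap('side')
cv2.imwrite('pics/p4.png',cv2.resize(s['frame'][190:310,230:390,::-1],None,fx=4.5,fy=4.5,interpolation=cv2.INTER_CUBIC))
E
```

```text
{'time': 8.6, 'tool_pos': [430.22, -208.0, 103.48], 'tcp_rot': [-179.86, 0.06, 34.75], 'joint_pos': [-31.95, -4.34, 113.16, -0.0, 71.32, 23.29], 'ft_force': [-0.99, 0.46, -1.76], 'finger_gap': 18.58, 'grip_force': 39.51}
linear [0.2663, -0.2232, -0.0063] rot [-0.11, 0.11, 42.75]
```

View pics/p4.png

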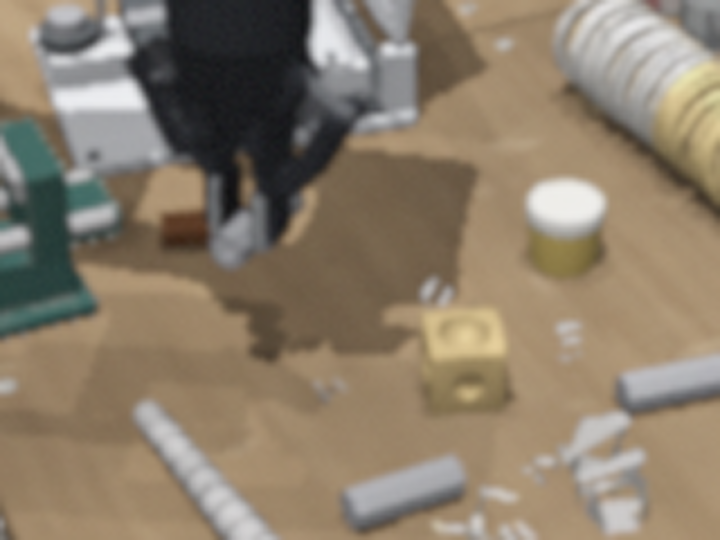

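Blank C is held, showing at crop (235,240). I'll move it above the +48 groove.

Emit:
servo_tool(
  fingers=[0.01,0.01,0.01,0.01,0.01,0.01,0.01,0.01,0.01,0.01],
  linear=[
    [0.266,-0.223,-0.03],
    [0.266,-0.223,-0.03],
    [0.266,-0.223,-0.03],
    [0.266,-0.223,-0.03],
    [0.266,-0.223,-0.03],
    [0.266,-0.223,-0.03],
    [0.266,-0.223,-0.03],
    [0.266,-0.223,-0.03],
    [0.266,-0.223,-0.03],
    [0.266,-0.223,-0.03],
  ],
  rotation=[
    [0,0,42.7],
    [0,0,42.7],
    [0,0,42.7],
    [0,0,42.7],
    [0,0,42.7],
    [0,0,42.7],
    [0,0,42.7],
    [0,0,42.7],
    [0,0,42.7],
    [0,0,42.7],
  ],
)

```text
time: 9.65
tool_pos: [521.6, 126.7, 133.4]
tcp_rot: [179.9, 0.2, -7.8]
ft_force: [-0.1, -0.4, -1.9]
finger_gap: 18.5
grip_force: 39.7
```

```bash
python3 - <<'E'
from h import *
st();go(J(-27,48,54),-8)
E
```

```text
{'time': 9.65, 'tool_pos': [521.64, 126.7, 133.4], 'tcp_rot': [179.94, 0.16, -7.83], 'joint_pos': [8.19, 2.9, 102.63, -0.02, 74.64, 106.03], 'ft_force': [-0.11, -0.41, -1.86], 'finger_gap': 18.55, 'grip_force': 39.66}
linear [0.0003, -0.0006, 0.0794] rot [0.06, 0.16, 0.17]
```

Emit:
servo_tool(
  fingers=[0.01,0.01,0.01,0.01,0.01,0.01,0.01],
  linear=[
    [0,-0.0005,0.04],
    [0,-0.0005,0.06],
    [0,-0.0005,0.07],
    [0,-0.0005,0.075],
    [0,-0.0005,0.078],
    [0,-0.0005,0.078],
    [0,-0.0005,0.078],
  ],
  rotation=[
    [0,0,0.2],
    [0,0,0.2],
    [0,0,0.2],
    [0,0,0.2],
    [0,0,0.2],
    [0,0,0.2],
    [0,0,0.2],
  ],
)

```text
time: 10.35
tool_pos: [523.6, 126.7, 58.3]
tcp_rot: [-180.0, -0.1, -8.2]
ft_force: [0.9, 0.5, -1.1]
finger_gap: 18.6
grip_force: 39.7
```

Emit:
servo_tool(
  fingers=[0.01,0.01,0.01,0.01,0.01],
  linear=[
    [0,0,0.002],
    [0,0,0.004],
    [0,0,0.006],
    [0,0,0.006],
    [0,0,0.006],
  ],
  rotation=[
    [0,0,0],
    [0,0,0],
    [0,0,0],
    [0,0,0],
    [0,0,0],
  ],
)

```text
time: 10.85
tool_pos: [523.9, 125.0, 52.6]
tcp_rot: [179.9, -0.1, -8.1]
ft_force: [-1.8, -9.8, 8.8]
finger_gap: 18.7
grip_force: 40.9
```

Emit:
servo_tool(
  fingers=[0.01,0.01,0.01,0.01],
  linear=[
    [0,0.001,0],
    [0,0.002,0],
    [0,0.002,0],
    [0,0.002,0],
  ],
  rotation=[
    [0,0,0],
    [0,0,0],
    [0,0,0],
    [0,0,0],
  ],
)

```text
time: 11.25
tool_pos: [523.5, 124.4, 52.1]
tcp_rot: [180.0, -0.1, -8.1]
ft_force: [1.0, -4.7, 6.1]
finger_gap: 18.7
grip_force: 40.6
```

Emit:
servo_tool(
  fingers=[0.01,0.01,0.01,0.01,0.01,0.01,0.01],
  linear=[
    [0,0.001,0],
    [0.004,0.001,0],
    [0.008,0.001,0],
    [0.012,0.001,0],
    [0.016,0.001,0],
    [0.02,0.001,0],
    [0.02,0.001,0],
  ],
  rotation=[
    [0,0,0],
    [0,0,0],
    [0,0,0],
    [0,0,0],
    [0,0,0],
    [0,0,0],
    [0,0,0],
  ],
  force=20,
)

```text
time: 11.95
tool_pos: [543.1, 121.5, 52.0]
tcp_rot: [-179.9, -0.1, -8.1]
ft_force: [-0.3, -0.2, 6.6]
finger_gap: 18.3
grip_force: 40.7
```

Emit:
servo_tool(
  fingers=[0.01,0.01,0.01,0.01,0.01,0.01],
  linear=[
    [0.001,0,0],
    [0.002,0,0],
    [0.003,0,0],
    [0.004,0,0],
    [0.005,0,0],
    [0.005,0,0],
  ],
  rotation=[
    [0,0,0],
    [0,0,0],
    [0,0,0],
    [0,0,0],
    [0,0,0],
    [0,0,0],
  ],
)

```text
time: 12.55
tool_pos: [547.5, 121.0, 52.0]
tcp_rot: [-179.9, -0.0, -8.1]
ft_force: [-2.2, 0.4, 8.1]
finger_gap: 18.6
grip_force: 40.9
```

Emit:
servo_tool(
  fingers=[0.01,0.01,0.01,0.01,0.01],
  linear=[
    [0.001,0,0],
    [0.002,0,0],
    [0.003,0,0],
    [0.003,0,0],
    [0.003,0,0],
  ],
  rotation=[
    [0,0,0],
    [0,0,0],
    [0,0,0],
    [0,0,0],
    [0,0,0],
  ],
)

```text
time: 13.05
tool_pos: [550.4, 120.6, 52.0]
tcp_rot: [-179.9, -0.0, -8.1]
ft_force: [-3.0, 0.5, 9.3]
finger_gap: 18.4
grip_force: 40.9
```

Emit:
servo_tool(
  fingers=[0.01,0.01,0.01,0.01],
  linear=[
    [0.001,0,0],
    [0.002,0,0],
    [0.002,0,0],
    [0.002,0,0],
  ],
  rotation=[
    [0,0,0],
    [0,0,0],
    [0,0,0],
    [0,0,0],
  ],
)

```text
time: 13.45
tool_pos: [552.4, 120.3, 52.0]
tcp_rot: [-179.9, -0.0, -8.1]
ft_force: [-2.9, 0.6, 9.2]
finger_gap: 18.8
grip_force: 40.9
```

Emit:
servo_tool(
  fingers=[0.01,0.01,0.01,0.01],
  linear=[
    [0.001,0,0],
    [0.002,0,0],
    [0.002,0,0],
    [0.002,0,0],
  ],
  rotation=[
    [0,0,0],
    [0,0,0],
    [0,0,0],
    [0,0,0],
  ],
)

```text
time: 13.85
tool_pos: [552.8, 120.2, 51.9]
tcp_rot: [-180.0, 0.2, -8.1]
ft_force: [-11.0, 1.7, 15.5]
finger_gap: 18.7
grip_force: 41.8
```

Emit:
servo_tool(
  fingers=[0.036,0.036,0.036,0.036,0.036,0.036,0.036],
  linear=[
    [-0.002,0,0],
    [-0.002,0,0],
    [-0.002,0,0],
    [-0.002,0,-0.03],
    [-0.01,0,-0.07],
    [-0.05,0.05,-0.1],
    [-0.08,0.1,-0.1],
  ],
  rotation=[
    [0,0,0],
    [0,0,0],
    [0,0,0],
    [0,0,0],
    [0,0,0],
    [0,0,0],
    [0,0,0],
  ],
)

```text
time: 14.55
tool_pos: [480.0, 52.3, 151.3]
tcp_rot: [-179.9, -0.3, -8.0]
ft_force: [0.8, -0.6, 1.0]
finger_gap: 35.9
grip_force: 0.0
```

```bash
python3 - <<'E'
from h import *
st();blanks()
s=snap('side');t=snap('top')
a=cv2.resize(s['frame'][140:230,220:340,::-1],None,fx=4,fy=4,interpolation=cv2.INTER_CUBIC)
b=cv2.resize(t['frame'][200:290,185:280,::-1],None,fx=4,fy=4,interpolation=cv2.INTER_CUBIC)
cv2.imwrite('pics/p5.png',cv2.resize(np.hstack([b,a]),(795,333)))
E
```

```text
{'time': 14.55, 'tool_pos': [480.04, 52.33, 151.33], 'tcp_rot': [-179.94, -0.32, -8.01], 'joint_pos': [0.13, -7.2, 110.49, 0.01, 76.38, 98.14], 'ft_force': [0.76, -0.59, 1.04], 'finger_gap': 35.93, 'grip_force': 0.0}
blob 109 [309.8 218.3] [ 626.7 -187.8] yaw -89.0 len 49.0
blob 116 [352.1 222. ] [ 617.3 -325.8] yaw -9.4 len 51.0
blob 208 [371.8 243. ] [ 549.9 -390. ] yaw 77.6 len 79.0
blob 155 [357.6 271.5] [ 456.9 -345.1] yaw 2.1 len 64.0
blob 119 [384.1 280.7] [ 429.2 -429.8] yaw -11.9 len 67.0
```

View pics/p5.png

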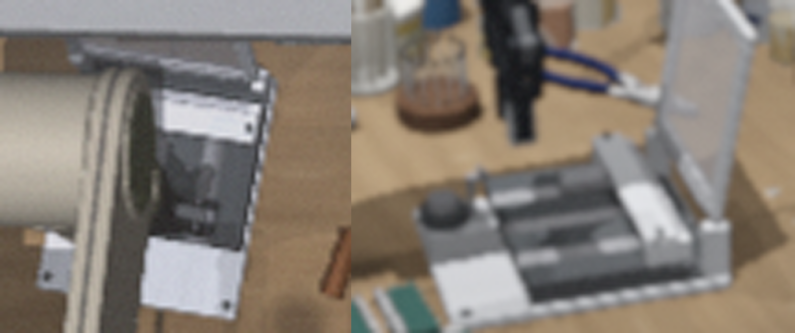

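```bash
python3 - <<'E'
from h import *
go([444.8,-345.4,60],1.9)
t=snap('top');print(np.round([proj(t,J(-15,48,46)),proj(t,J(45,48,46))]))
E
```

```text
linear [0.025, 0.3966, 0.0882] rot [0.01, -0.03, -10.19]
[[210. 243.]
 [214. 225.]]
```

Emit:
servo_tool(
  fingers=[0.05,0.05,0.05,0.05,0.05,0.05,0.05,0.05,0.05,0.05],
  linear=[
    [0.025,0.397,0.02],
    [0.025,0.397,0.02],
    [0.025,0.397,0.02],
    [0.025,0.397,0.02],
    [0.025,0.397,0.02],
    [0.025,0.397,0.02],
    [0.025,0.397,0.03],
    [0.025,0.397,0.05],
    [0.025,0.397,0.088],
    [0.025,0.397,0.088],
  ],
  rotation=[
    [0,0,-10],
    [0,0,-10],
    [0,0,-10],
    [0,0,-10],
    [0,0,-10],
    [0,0,-10],
    [0,0,-10],
    [0,0,-10],
    [0,0,-10],
    [0,0,-10],
  ],
)

```text
time: 15.75
tool_pos: [443.8, -343.1, 52.7]
tcp_rot: [-179.6, 0.4, 1.7]
ft_force: [-1.2, 0.6, -1.2]
finger_gap: 50.0
grip_force: 0.0
```

Emit:
servo_tool(
  fingers=[0.05,0.05],
  linear=[
    [0,0,0],
    [0,0,0],
  ],
  rotation=[
    [0,0,0],
    [0,0,0],
  ],
)

```text
time: 15.95
tool_pos: [448.6, -344.2, 61.5]
tcp_rot: [179.9, -0.1, 1.9]
ft_force: [0.1, -1.4, 0.1]
finger_gap: 50.2
grip_force: 0.0
```

```bash
python3 - <<'E'
from h import *
st();go([444.8,-345.4,25],1.9)
t=snap('top','t6.png');s=snap('side','s6.png')
# check C in groove: brightness along groove at z=46 top, 0..: 
g=cv2.cvtColor(t['frame'],cv2.COLOR_RGB2GRAY).astype(np.float32);gs=cv2.cvtColor(s['frame'],cv2.COLOR_RGB2GRAY).astype(np.float32)
for nm,im,q in(('top',g,t),('side',gs,s)):
  for y in(48,0):
    print(nm,y,[int(cv2.remap(im,np.float32([[p[0]]]),np.float32([[p[1]]]),1)[0,0]) for p in [proj(q,J(x,y-1.9,46 if y==48 else 26)) for x in range(-60,30,4)]])
cv2.imwrite('pics/v6.png',cv2.resize(t['frame'][200:290,185:280,::-1],None,fx=6,fy=6,interpolation=cv2.INTER_CUBIC))
hsv=cv2.cvtColor(s['frame'],cv2.COLOR_RGB2HSV)
E
```

```text
{'time': 15.95, 'tool_pos': [448.58, -344.21, 61.51], 'tcp_rot': [179.94, -0.09, 1.92], 'joint_pos': [-42.71, 11.96, 100.92, 0.02, 67.01, 45.36], 'ft_force': [0.12, -1.41, 0.06], 'finger_gap': 50.19, 'grip_force': 0.0}
linear [-0.0039, 0.001, 0.0365] rot [0.06, -0.09, 0.02]
top 48 [140, 141, 140, 139, 141, 137, 141, 140, 141, 144, 136, 126, 163, 178, 174, 173, 174, 179, 173, 167, 169, 211, 218]
top 0 [131, 130, 132, 129, 129, 130, 130, 132, 130, 132, 131, 131, 131, 131, 130, 129, 127, 129, 130, 126, 119, 165, 214]
side 48 [116, 114, 114, 115, 117, 116, 114, 115, 116, 118, 129, 159, 178, 180, 178, 180, 181, 181, 181, 175, 186, 217, 230]
side 0 [162, 162, 161, 159, 161, 161, 160, 160, 160, 161, 160, 159, 158, 159, 161, 161, 159, 157, 155, 149, 138, 112, 92]
```

View pics/v6.png

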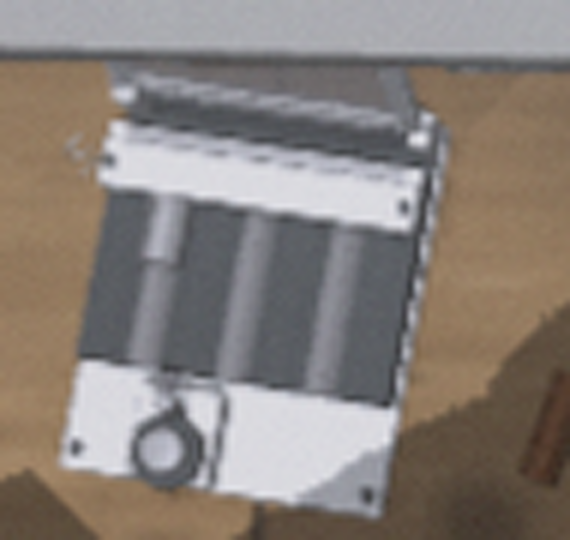

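C's front end is at crop (163,260), jig x about -14, so it is home under the bridge. Now B.

Emit:
servo_tool(
  fingers=[0.05,0.05,0.05,0.05,0.05,0.05],
  linear=[
    [-0.004,0.001,0],
    [-0.004,0.001,0.015],
    [-0.004,0.001,0.03],
    [-0.004,0.001,0.036],
    [-0.004,0.001,0.036],
    [-0.004,0.001,0.036],
  ],
  rotation=[
    [0,0,0],
    [0,0,0],
    [0,0,0],
    [0,0,0],
    [0,0,0],
    [0,0,0],
  ],
)

```text
time: 16.65
tool_pos: [442.8, -345.3, 23.4]
tcp_rot: [-180.0, 0.0, 1.8]
ft_force: [0.2, 0.3, 0.2]
finger_gap: 50.0
grip_force: 0.0
```

Emit:
servo_tool(
  fingers=[0.01,0.01,0.01,0.01,0.01,0.01],
  linear=[
    [0,0,0],
    [0,0,0],
    [0,0,0],
    [0,0,0],
    [0,0,0],
    [0,0,0],
  ],
  rotation=[
    [0,0,0],
    [0,0,0],
    [0,0,0],
    [0,0,0],
    [0,0,0],
    [0,0,0],
  ],
  force=40,
)

```text
time: 17.25
tool_pos: [443.4, -346.0, 24.7]
tcp_rot: [179.9, -0.1, 1.8]
ft_force: [-0.4, -0.4, 5.3]
finger_gap: 18.5
grip_force: 40.9
```

Emit:
servo_tool(
  fingers=[0.01,0.01,0.01,0.01,0.01,0.01],
  linear=[
    [0,0,-0.03],
    [0,0,-0.07],
    [0,0,-0.11],
    [0,0,-0.11],
    [0,0,-0.11],
    [0,0,-0.11],
  ],
  rotation=[
    [0,0,0],
    [0,0,0],
    [0,0,0],
    [0,0,0],
    [0,0,0],
    [0,0,0],
  ],
)

```text
time: 17.85
tool_pos: [442.1, -344.6, 132.1]
tcp_rot: [-179.9, 0.1, 1.9]
ft_force: [0.4, -0.1, -2.4]
finger_gap: 18.2
grip_force: 40.1
```

```bash
sed -i 's/^JO=.*/JO=np.array([541.4,73.2]);JY=np.radians(-8.0)/' h.py; python3 - <<'E'
from h import *
st();go(J(-30,0,130),-8)
E
```

```text
{'time': 17.85, 'tool_pos': [442.05, -344.6, 132.05], 'tcp_rot': [-179.87, 0.13, 1.85], 'joint_pos': [-43.18, 6.58, 98.88, 0.0, 74.71, 44.97], 'ft_force': [0.41, -0.12, -2.43], 'finger_gap': 18.24, 'grip_force': 40.06}
linear [0.0832, -0.4195, 0.0028] rot [-0.12, 0.14, 9.85]
```

Emit:
servo_tool(
  fingers=[0.01,0.01,0.01,0.01,0.01,0.01,0.01,0.01,0.01,0.01],
  linear=[
    [0.083,-0.42,0.003],
    [0.083,-0.42,0.003],
    [0.083,-0.42,0.003],
    [0.083,-0.42,0.003],
    [0.083,-0.42,0.003],
    [0.083,-0.42,0.003],
    [0.083,-0.42,0.003],
    [0.083,-0.42,0.003],
    [0.083,-0.42,0.003],
    [0.083,-0.42,0.003],
  ],
  rotation=[
    [0,0,9.8],
    [0,0,9.8],
    [0,0,9.8],
    [0,0,9.8],
    [0,0,9.8],
    [0,0,9.8],
    [0,0,9.8],
    [0,0,9.8],
    [0,0,9.8],
    [0,0,9.8],
  ],
)

```text
time: 18.85
tool_pos: [510.9, 80.7, 128.7]
tcp_rot: [-180.0, 0.2, -7.7]
ft_force: [0.2, -1.1, -1.7]
finger_gap: 18.8
grip_force: 40.2
```

Emit:
servo_tool(
  fingers=[0.01,0.01,0.01],
  linear=[
    [0,0,0],
    [0,0,0],
    [0,0,0],
  ],
  rotation=[
    [0,0,0],
    [0,0,0],
    [0,0,0],
  ],
)

```text
time: 19.15
tool_pos: [511.9, 75.8, 130.3]
tcp_rot: [180.0, 0.1, -8.0]
ft_force: [-0.2, -0.4, -1.2]
finger_gap: 19.0
grip_force: 40.2
```

```bash
python3 - <<'E'
from h import *
st();go(J(-30,0,57),-8)
E
```

```text
{'time': 19.15, 'tool_pos': [511.95, 75.8, 130.28], 'tcp_rot': [179.98, 0.07, -8.04], 'joint_pos': [2.75, 0.03, 105.9, -0.01, 74.14, 100.79], 'ft_force': [-0.19, -0.41, -1.25], 'finger_gap': 19.0, 'grip_force': 40.25}
linear [-0.0004, -0.0016, 0.0733] rot [0.02, 0.07, -0.04]
```

Emit:
servo_tool(
  fingers=[0.01,0.01,0.01,0.01,0.01,0.01,0.01,0.01],
  linear=[
    [0,-0.001,0.04],
    [0,-0.001,0.06],
    [0,-0.001,0.07],
    [0,-0.001,0.074],
    [0,-0.001,0.076],
    [0,-0.001,0.078],
    [0,-0.001,0.078],
    [0,-0.001,0.078],
  ],
  rotation=[
    [0,0,0],
    [0,0,0],
    [0,0,0],
    [0,0,0],
    [0,0,0],
    [0,0,0],
    [0,0,0],
    [0,0,0],
  ],
)

```text
time: 19.95
tool_pos: [513.2, 78.0, 53.8]
tcp_rot: [-180.0, -0.1, -7.9]
ft_force: [-0.2, 0.7, -2.1]
finger_gap: 18.8
grip_force: 40.2
```

Emit:
servo_tool(
  fingers=[0.01,0.01,0.01,0.01,0.01],
  linear=[
    [0,0,0.001],
    [0,0,0.002],
    [0,0,0.003],
    [0,0,0.003],
    [0,0,0.003],
  ],
  rotation=[
    [0,0,0],
    [0,0,0],
    [0,0,0],
    [0,0,0],
    [0,0,0],
  ],
)

```text
time: 20.45
tool_pos: [513.1, 77.3, 50.8]
tcp_rot: [179.9, -0.1, -7.9]
ft_force: [-2.6, -3.8, 6.4]
finger_gap: 18.5
grip_force: 41.1
```

Emit:
servo_tool(
  fingers=[0.01,0.01,0.01,0.01,0.01,0.01,0.01,0.01],
  linear=[
    [0,0.001,0],
    [0.004,0.001,0],
    [0.008,0.001,0],
    [0.012,0.001,0],
    [0.016,0.001,0],
    [0.02,0.001,0],
    [0.023,0.001,0],
    [0.023,0.001,0],
  ],
  rotation=[
    [0,0,0],
    [0,0,0],
    [0,0,0],
    [0,0,0],
    [0,0,0],
    [0,0,0],
    [0,0,0],
    [0,0,0],
  ],
)

```text
time: 21.25
tool_pos: [536.3, 74.0, 50.9]
tcp_rot: [-180.0, -0.1, -7.9]
ft_force: [-0.1, 1.6, 4.6]
finger_gap: 18.5
grip_force: 41.0
```

Emit:
servo_tool(
  fingers=[0.01,0.01,0.01,0.01,0.01],
  linear=[
    [0.001,0,0],
    [0.002,0,0],
    [0.003,0,0],
    [0.004,0,0],
    [0.004,0,0],
  ],
  rotation=[
    [0,0,0],
    [0,0,0],
    [0,0,0],
    [0,0,0],
    [0,0,0],
  ],
)

```text
time: 21.75
tool_pos: [539.7, 73.6, 50.8]
tcp_rot: [-180.0, -0.1, -7.9]
ft_force: [-2.4, 1.4, 7.9]
finger_gap: 19.1
grip_force: 41.3
```

Emit:
servo_tool(
  fingers=[0.01,0.01,0.01,0.01],
  linear=[
    [0.001,0,0],
    [0.002,0,0],
    [0.002,0,0],
    [0.002,0,0],
  ],
  rotation=[
    [0,0,0],
    [0,0,0],
    [0,0,0],
    [0,0,0],
  ],
)

```text
time: 22.15
tool_pos: [541.6, 73.3, 50.8]
tcp_rot: [-180.0, -0.1, -7.9]
ft_force: [-1.6, 1.5, 7.9]
finger_gap: 18.4
grip_force: 41.3
```

Emit:
servo_tool(
  fingers=[0.01,0.01,0.01,0.01],
  linear=[
    [0.001,0,0],
    [0.002,0,0],
    [0.002,0,0],
    [0.002,0,0],
  ],
  rotation=[
    [0,0,0],
    [0,0,0],
    [0,0,0],
    [0,0,0],
  ],
)

```text
time: 22.55
tool_pos: [543.6, 73.1, 50.8]
tcp_rot: [-180.0, -0.1, -7.9]
ft_force: [-2.0, 1.2, 7.6]
finger_gap: 18.7
grip_force: 41.3
```

Emit:
servo_tool(
  fingers=[0.01,0.01,0.01,0.01],
  linear=[
    [0.001,0,0],
    [0.002,0,0],
    [0.002,0,0],
    [0.002,0,0],
  ],
  rotation=[
    [0,0,0],
    [0,0,0],
    [0,0,0],
    [0,0,0],
  ],
)

```text
time: 22.95
tool_pos: [544.2, 73.0, 50.8]
tcp_rot: [-180.0, 0.1, -7.9]
ft_force: [-10.2, 3.0, 14.8]
finger_gap: 18.5
grip_force: 42.2
```

Emit:
servo_tool(
  fingers=[0.036,0.036,0.036,0.036,0.036,0.036,0.036],
  linear=[
    [-0.002,0,0],
    [-0.002,0,0],
    [-0.002,0,0],
    [-0.002,0,-0.03],
    [-0.01,0,-0.07],
    [-0.01,0.03,-0.1],
    [-0.01,0.08,-0.1],
  ],
  rotation=[
    [0,0,0],
    [0,0,0],
    [0,0,0],
    [0,0,0],
    [0,0,0],
    [0,0,0],
    [0,0,0],
  ],
)

```text
time: 23.65
tool_pos: [527.6, -4.6, 155.6]
tcp_rot: [-179.9, -0.5, -7.7]
ft_force: [1.7, -0.9, 0.5]
finger_gap: 35.8
grip_force: 0.0
```

```bash
python3 - <<'E'
from h import *
st();q=snap('top');s=snap('side');blanks(q)
# A: front end edge in top, side blob with tighter saturation
f=cv2.cvtColor(q['frame'],cv2.COLOR_RGB2HSV)
sat=f[205:236,345:360,1];print(sat[-10:].tolist())
h=cv2.cvtColor(s['frame'],cv2.COLOR_RGB2HSV)
for v in range(262,290): print(v,''.join('#' if h[v,u,1]<60 else '.' for u in range(355,405)))
for x in(594,624,654): print(x,np.round(proj(s,[x,-325.5-(x-620)*.14,12])),np.round(proj(q,[x,-325.5-(x-620)*.14,12])))
E
```

```text
{'time': 23.65, 'tool_pos': [527.55, -4.64, 155.64], 'tcp_rot': [-179.94, -0.54, -7.73], 'joint_pos': [-6.1, -0.49, 103.62, 0.05, 76.32, 91.61], 'ft_force': [1.74, -0.87, 0.46], 'finger_gap': 35.75, 'grip_force': 0.0}
blob 111 [309.7 218.4] [ 626.6 -187.7] yaw -89.2 len 49.0
blob 118 [352.2 222.1] [ 617.2 -326. ] yaw -9.4 len 51.0
blob 212 [371.2 243.2] [ 549.1 -388.2] yaw 84.0 len 80.0
blob 118 [384.2 280.7] [ 429.4 -430. ] yaw -11.5 len 66.0
[[82, 87, 89, 63, 13, 16, 19, 18, 16, 7, 52, 87, 86, 83, 86], [85, 83, 85, 42, 7, 15, 17, 17, 18, 7, 59, 82, 84, 86, 88], [89, 84, 81, 38, 7, 15, 16, 16, 16, 7, 63, 91, 88, 86, 87], [88, 91, 87, 60, 11, 5, 9, 15, 11, 31, 79, 89, 90, 88, 87], [88, 86, 93, 88, 82, 77, 79, 79, 71, 74, 91, 89, 92, 88, 84], [88, 88, 88, 86, 91, 91, 89, 91, 88, 84, 88, 88, 96, 85, 84], [83, 87, 93, 91, 91, 88, 86, 91, 87, 91, 88, 93, 88, 88, 88], [86, 87, 87, 85, 86, 84, 87, 92, 89, 91, 93, 91, 86, 92, 87], [88, 87, 83, 85, 86, 85, 87, 91, 88, 86, 84, 87, 86, 86, 89], [89, 84, 81, 84, 86, 88, 84, 86, 93, 89, 85, 87, 84, 91, 89]]
262 #####.............................
[... 885 characters left out ...]
...........
279 ............################......................
280 .............##########...........................
281 .........#########................................
282 ....############..................................
283 ...#############..................................
284 ...############...................................
285 ...############...................................
286 ..############....................................
287 ..###########.....................................
288 #########...#.....................................
289 ########...##..###................................
594 [368. 276.] [351. 229.]
624 [380. 274.] [352. 220.]
654 [392. 271.] [354. 211.]
```

```bash
python3 - <<'E'
from h import *
go([611.6,-324.8,90],-8)
E
```

```text
linear [0.1307, 0.2989, 0.0625] rot [0.12, -0.18, -0.18]
```

Emit:
servo_tool(
  fingers=[0.05,0.05,0.05,0.05,0.05,0.05,0.05,0.05,0.05,0.05],
  linear=[
    [0.13,0.3,0.02],
    [0.13,0.3,0.02],
    [0.13,0.3,0.02],
    [0.13,0.3,0.02],
    [0.13,0.3,0.02],
    [0.13,0.3,0.04],
    [0.13,0.3,0.062],
    [0.13,0.3,0.062],
    [0.13,0.3,0.062],
    [0.13,0.3,0.062],
  ],
  rotation=[
    [0,0,0],
    [0,0,0],
    [0,0,0],
    [0,0,0],
    [0,0,0],
    [0,0,0],
    [0,0,0],
    [0,0,0],
    [0,0,0],
    [0,0,0],
  ],
)

```text
time: 24.75
tool_pos: [611.9, -319.7, 88.6]
tcp_rot: [-180.0, -0.0, -7.9]
ft_force: [0.9, -0.5, -0.0]
finger_gap: 49.9
grip_force: 0.0
```

Emit:
servo_tool(
  fingers=[0.05,0.05],
  linear=[
    [0,0,0],
    [0,0,0],
  ],
  rotation=[
    [0,0,0],
    [0,0,0],
  ],
)

```text
time: 24.95
tool_pos: [612.4, -319.9, 90.0]
tcp_rot: [179.9, -0.1, -7.9]
ft_force: [-0.0, 0.3, -0.2]
finger_gap: 49.8
grip_force: 0.0
```

```bash
python3 - <<'E'
from h import *
st();go([611.6,-324.8,25],-8)
s=snap('side');h=cv2.cvtColor(s['frame'],cv2.COLOR_RGB2HSV)
for v in range(262,284,2): print(v,''.join('#' if h[v,u,1]<60 else '.' for u in range(355,405)))
q=snap('top');blanks(q)
g=cv2.cvtColor(q['frame'],cv2.COLOR_RGB2GRAY).astype(np.float32)
for y in(48,0,-48): print(y,[int(cv2.remap(g,np.float32([[p[0]]]),np.float32([[p[1]]]),1)[0,0]) for p in [proj(q,J(x,y,46)) for x in range(-60,30,4)]])
E
```

```text
{'time': 24.95, 'tool_pos': [612.4, -319.93, 89.96], 'tcp_rot': [179.94, -0.15, -7.87], 'joint_pos': [-31.84, 27.77, 77.92, 0.0, 74.15, 66.04], 'ft_force': [-0.02, 0.28, -0.23], 'finger_gap': 49.84, 'grip_force': 0.0}
linear [-0.0003, 0.0049, 0.065] rot [0.06, -0.15, 0.13]
262 #####.............................................
264 ####..............................................
266 ####..............................................
268 #.##.............................###..............
270 ##.....................###############............
272 ..............########################............
274 ............##########################............
276 ...........###########################............
278 ............#####################.................
280 ............###########...........................
282 ....############..................................
blob 116 [384.1 280.7] [ 429.3 -429.9] yaw -11.5 len 66.0
48 [137, 134, 136, 137, 138, 138, 138, 137, 137, 136, 132, 123, 159, 171, 166, 167, 171, 168, 167, 161, 162, 201, 213]
0 [136, 137, 136, 134, 136, 135, 135, 136, 138, 137, 131, 121, 157, 173, 170, 167, 170, 169, 169, 164, 158, 185, 215]
-48 [84, 85, 88, 86, 86, 88, 100, 110, 133, 138, 134, 134, 135, 132, 136, 136, 135, 131, 134, 123, 142, 209, 213]
```

Emit:
servo_tool(
  fingers=[0.05,0.05,0.05,0.05,0.05,0.05,0.05],
  linear=[
    [0,0.005,0.02],
    [0,0.005,0.04],
    [0,0.005,0.055],
    [0,0.005,0.065],
    [0,0.005,0.065],
    [0,0.005,0.065],
    [0,0.005,0.065],
  ],
  rotation=[
    [0,0,0],
    [0,0,0],
    [0,0,0],
    [0,0,0],
    [0,0,0],
    [0,0,0],
    [0,0,0],
  ],
)

```text
time: 25.75
tool_pos: [611.5, -326.0, 24.3]
tcp_rot: [180.0, -0.1, -7.9]
ft_force: [0.3, 0.0, -1.5]
finger_gap: 49.8
grip_force: 0.0
```

Emit:
servo_tool(
  fingers=[0.01,0.01,0.01,0.01,0.01,0.01],
  linear=[
    [0,0,0],
    [0,0,0],
    [0,0,0],
    [0,0,0],
    [0,0,0],
    [0,0,0],
  ],
  rotation=[
    [0,0,0],
    [0,0,0],
    [0,0,0],
    [0,0,0],
    [0,0,0],
    [0,0,0],
  ],
  force=40,
)

```text
time: 26.35
tool_pos: [611.3, -325.9, 24.0]
tcp_rot: [180.0, -0.1, -7.9]
ft_force: [-1.2, -0.0, 5.7]
finger_gap: 19.0
grip_force: 40.0
```

Gripped. Lifting it and carrying it to the -48 groove.

Emit:
servo_tool(
  fingers=[0.01,0.01,0.01,0.01,0.01,0.01],
  linear=[
    [0,0,-0.03],
    [0,0,-0.07],
    [0,0,-0.11],
    [0,0,-0.11],
    [0,0,-0.11],
    [0,0,-0.11],
  ],
  rotation=[
    [0,0,0],
    [0,0,0],
    [0,0,0],
    [0,0,0],
    [0,0,0],
    [0,0,0],
  ],
)

```text
time: 26.95
tool_pos: [609.6, -324.8, 130.7]
tcp_rot: [-179.9, 0.2, -8.0]
ft_force: [-0.8, 0.7, -2.3]
finger_gap: 18.8
grip_force: 39.4
```

```bash
python3 - <<'E'
from h import *
st();go(J(-30,-48,130),-8)
E
```

```text
{'time': 26.95, 'tool_pos': [609.55, -324.8, 130.7], 'tcp_rot': [-179.92, 0.18, -7.95], 'joint_pos': [-32.3, 25.86, 75.98, 0.0, 78.37, 65.65], 'ft_force': [-0.76, 0.69, -2.27], 'finger_gap': 18.76, 'grip_force': 39.45}
linear [-0.1526, -0.3368, 0.0017] rot [-0.08, 0.18, 0.05]
```

Emit:
servo_tool(
  fingers=[0.01,0.01,0.01,0.01,0.01,0.01,0.01,0.01,0.01,0.01],
  linear=[
    [-0.153,-0.337,0],
    [-0.153,-0.337,0],
    [-0.153,-0.337,0],
    [-0.153,-0.337,0],
    [-0.153,-0.337,0],
    [-0.153,-0.337,0],
    [-0.153,-0.337,0],
    [-0.153,-0.337,0],
    [-0.153,-0.337,0],
    [-0.153,-0.337,0],
  ],
  rotation=[
    [0,0,0],
    [0,0,0],
    [0,0,0],
    [0,0,0],
    [0,0,0],
    [0,0,0],
    [0,0,0],
    [0,0,0],
    [0,0,0],
    [0,0,0],
  ],
)

```text
time: 27.95
tool_pos: [504.7, 29.6, 131.4]
tcp_rot: [180.0, 0.2, -7.9]
ft_force: [0.0, -0.1, -1.8]
finger_gap: 18.6
grip_force: 39.6
```

Emit:
servo_tool(
  fingers=[0.01,0.01,0.01,0.01],
  linear=[
    [0,0,0],
    [0,0,0],
    [0,0,0],
    [0,0,0],
  ],
  rotation=[
    [0,0,0],
    [0,0,0],
    [0,0,0],
    [0,0,0],
  ],
)

```text
time: 28.35
tool_pos: [505.9, 28.7, 132.9]
tcp_rot: [180.0, 0.0, -8.0]
ft_force: [0.6, -0.4, -1.0]
finger_gap: 18.5
grip_force: 39.6
```

```bash
python3 - <<'E'
from h import *
st();go(J(-30,-48,53),-8)
E
```

```text
{'time': 28.35, 'tool_pos': [505.92, 28.74, 132.93], 'tcp_rot': [180.0, 0.0, -8.01], 'joint_pos': [-2.55, -1.9, 107.51, -0.0, 74.39, 95.46], 'ft_force': [0.59, -0.37, -0.99], 'finger_gap': 18.47, 'grip_force': 39.63}
linear [-0.001, -0.001, 0.0799] rot [0.0, 0.0, -0.01]
```

Emit:
servo_tool(
  fingers=[0.01,0.01,0.01,0.01,0.01,0.01,0.01,0.01],
  linear=[
    [0,-0.0005,0.04],
    [0,-0.0005,0.06],
    [0,-0.0005,0.07],
    [0,-0.0005,0.076],
    [0,-0.0005,0.078],
    [0,-0.0005,0.08],
    [0,-0.0005,0.08],
    [0,-0.0005,0.08],
  ],
  rotation=[
    [0,0,0],
    [0,0,0],
    [0,0,0],
    [0,0,0],
    [0,0,0],
    [0,0,0],
    [0,0,0],
    [0,0,0],
  ],
)

```text
time: 29.15
tool_pos: [506.5, 29.9, 53.8]
tcp_rot: [-180.0, -0.1, -7.9]
ft_force: [-0.3, 0.4, -0.3]
finger_gap: 19.0
grip_force: 39.6
```

Emit:
servo_tool(
  fingers=[0.01,0.01,0.01,0.01,0.01],
  linear=[
    [0,0,0.001],
    [0,0,0.002],
    [0,0,0.002],
    [0,0,0.002],
    [0,0,0.002],
  ],
  rotation=[
    [0,0,0],
    [0,0,0],
    [0,0,0],
    [0,0,0],
    [0,0,0],
  ],
)

```text
time: 29.65
tool_pos: [505.8, 29.9, 51.0]
tcp_rot: [180.0, 0.0, -7.9]
ft_force: [0.0, 0.7, -0.9]
finger_gap: 19.0
grip_force: 39.6
```

Emit:
servo_tool(
  fingers=[0.01,0.01,0.01,0.01],
  linear=[
    [0,0,0.001],
    [0,0,0.0015],
    [0,0,0.0015],
    [0,0,0.0015],
  ],
  rotation=[
    [0,0,0],
    [0,0,0],
    [0,0,0],
    [0,0,0],
  ],
)

```text
time: 30.05
tool_pos: [506.2, 29.7, 50.1]
tcp_rot: [180.0, -0.0, -7.9]
ft_force: [-2.4, -1.1, 5.8]
finger_gap: 18.9
grip_force: 40.4
```

Emit:
servo_tool(
  fingers=[0.01,0.01,0.01,0.01,0.01,0.01,0.01,0.01],
  linear=[
    [0.002,0,0],
    [0.006,0,0],
    [0.01,0,0],
    [0.014,0,0],
    [0.018,0,0],
    [0.021,0,0],
    [0.024,0,0],
    [0.024,0,0],
  ],
  rotation=[
    [0,0,0],
    [0,0,0],
    [0,0,0],
    [0,0,0],
    [0,0,0],
    [0,0,0],
    [0,0,0],
    [0,0,0],
  ],
)

```text
time: 30.85
tool_pos: [530.5, 26.4, 50.1]
tcp_rot: [-180.0, -0.1, -8.0]
ft_force: [0.1, -0.8, 3.1]
finger_gap: 18.5
grip_force: 40.3
```

Emit:
servo_tool(
  fingers=[0.01,0.01,0.01,0.01],
  linear=[
    [0.001,0,0],
    [0.002,0,0],
    [0.003,0,0],
    [0.003,0,0],
  ],
  rotation=[
    [0,0,0],
    [0,0,0],
    [0,0,0],
    [0,0,0],
  ],
)

```text
time: 31.25
tool_pos: [532.9, 26.1, 50.1]
tcp_rot: [180.0, -0.0, -7.9]
ft_force: [-2.6, -0.6, 7.0]
finger_gap: 18.6
grip_force: 40.6
```

Emit:
servo_tool(
  fingers=[0.01,0.01,0.01,0.01],
  linear=[
    [0.001,0,0],
    [0.002,0,0],
    [0.002,0,0],
    [0.002,0,0],
  ],
  rotation=[
    [0,0,0],
    [0,0,0],
    [0,0,0],
    [0,0,0],
  ],
)

```text
time: 31.65
tool_pos: [534.8, 25.8, 50.0]
tcp_rot: [180.0, -0.0, -7.9]
ft_force: [-1.8, -0.4, 6.5]
finger_gap: 18.9
grip_force: 40.6
```

Emit:
servo_tool(
  fingers=[0.01,0.01,0.01,0.01],
  linear=[
    [0.001,0,0],
    [0.002,0,0],
    [0.002,0,0],
    [0.002,0,0],
  ],
  rotation=[
    [0,0,0],
    [0,0,0],
    [0,0,0],
    [0,0,0],
  ],
)

```text
time: 32.05
tool_pos: [536.8, 25.6, 50.1]
tcp_rot: [180.0, -0.0, -7.9]
ft_force: [-2.1, -0.3, 6.2]
finger_gap: 18.6
grip_force: 40.6
```

Emit:
servo_tool(
  fingers=[0.01,0.01,0.01,0.01],
  linear=[
    [0.001,0,0],
    [0.002,0,0],
    [0.002,0,0],
    [0.002,0,0],
  ],
  rotation=[
    [0,0,0],
    [0,0,0],
    [0,0,0],
    [0,0,0],
  ],
)

```text
time: 32.45
tool_pos: [537.6, 25.5, 50.0]
tcp_rot: [180.0, 0.1, -7.9]
ft_force: [-9.5, 0.4, 13.7]
finger_gap: 18.6
grip_force: 41.4
```

Emit:
servo_tool(
  fingers=[0.036,0.036,0.036,0.036,0.036,0.036,0.036,0.036,0.036],
  linear=[
    [-0.002,0,0],
    [-0.002,0,0],
    [-0.002,0,0],
    [-0.002,0,-0.03],
    [-0.02,0,-0.07],
    [-0.04,0.04,-0.12],
    [-0.04,0.09,-0.17],
    [-0.04,0.14,-0.22],
    [-0.04,0.16,-0.25],
  ],
  rotation=[
    [0,0,0],
    [0,0,0],
    [0,0,0],
    [0,0,0],
    [0,0,0],
    [0,0,0],
    [0,0,0],
    [0,0,0],
    [0,0,0],
  ],
)

```text
time: 33.35
tool_pos: [480.4, -100.9, 267.6]
tcp_rot: [180.0, -0.0, -7.9]
ft_force: [1.1, 0.4, -0.3]
finger_gap: 35.8
grip_force: 0.0
```

```bash
python3 - <<'E'
from h import *
st();q=snap('top','t8.png');s=snap('side','s8.png');go(J(129,0,300),-8)
g=cv2.cvtColor(q['frame'],cv2.COLOR_RGB2GRAY).astype(np.float32)
for y in(48,0,-48): print(y,[int(cv2.remap(g,np.float32([[p[0]]]),np.float32([[p[1]]]),1)[0,0]) for p in [proj(q,J(x,y,46)) for x in range(-60,30,4)]])
E
```

```text
{'time': 33.35, 'tool_pos': [480.41, -100.89, 267.63], 'tcp_rot': [180.0, -0.0, -7.93], 'joint_pos': [-17.85, -10.06, 100.73, -0.0, 89.32, 80.09], 'ft_force': [1.05, 0.41, -0.26], 'finger_gap': 35.82, 'grip_force': 0.0}
linear [0.1617, -0.1838, -0.0259] rot [0.18, -0.59, -0.15]
48 [185, 184, 179, 176, 170, 168, 155, 144, 139, 127, 134, 117, 123, 142, 140, 150, 165, 173, 169, 177, 186, 184, 185]
0 [93, 94, 87, 79, 79, 78, 78, 78, 79, 78, 79, 82, 97, 113, 125, 136, 141, 148, 154, 158, 164, 167, 170]
-48 [118, 113, 123, 129, 136, 140, 137, 137, 134, 116, 105, 116, 127, 137, 142, 149, 153, 158, 161, 165, 169, 171, 176]
```

```bash
python3 - <<'E'
from h import *
s=snap('side')
g=cv2.cvtColor(s['frame'],cv2.COLOR_RGB2GRAY).astype(np.float32)
for y in(48,0,-48): print(y,[int(cv2.remap(g,np.float32([[p[0]]]),np.float32([[p[1]]]),1)[0,0]) for p in [proj(s,J(x,y,45)) for x in range(-44,24,3)]])
E
```

```text
48 [111, 112, 111, 112, 112, 112, 113, 112, 111, 111, 119, 128, 132, 136, 140, 146, 150, 147, 143, 142, 134, 124, 137]
0 [73, 74, 74, 73, 71, 70, 68, 75, 99, 138, 168, 181, 185, 183, 182, 180, 179, 178, 178, 178, 174, 174, 199]
-48 [110, 110, 110, 111, 111, 111, 111, 111, 118, 144, 170, 181, 184, 185, 186, 184, 182, 182, 182, 183, 177, 158, 149]
```

Emit:
servo_tool(
  fingers=[0,0,0,0,0,0,0,0,0,0],
  linear=[
    [0,0.05,-0.04],
    [0,0.05,-0.04],
    [0,0.05,-0.04],
    [0,0.05,-0.04],
    [0,0.05,-0.04],
    [0,0.05,-0.04],
    [0,0.05,-0.04],
    [0,0.05,-0.04],
    [0,0.05,-0.04],
    [0,0.05,-0.04],
  ],
  rotation=[
    [0,0,0],
    [0,0,0],
    [0,0,0],
    [0,0,0],
    [0,0,0],
    [0,0,0],
    [0,0,0],
    [0,0,0],
    [0,0,0],
    [0,0,0],
  ],
)

```text
time: 34.5
tool_pos: [474.3, -149.3, 306.5]
tcp_rot: [180.0, -0.0, -7.9]
ft_force: [0.3, 0.1, -0.6]
finger_gap: -0.0
grip_force: 0.0
```

```bash
python3 - <<'E'
from h import *
st();go(J(129,0,300),-8);q=snap('top')
g=cv2.cvtColor(q['frame'],cv2.COLOR_RGB2GRAY).astype(np.float32)
for y in(48,0,-48): print(y,[int(cv2.remap(g,np.float32([[p[0]]]),np.float32([[p[1]]]),1)[0,0]) for p in [proj(q,J(x,y,46)) for x in range(-60,30,4)]])
cv2.imwrite('pics/v9.png',cv2.resize(q['frame'][170:340,180:420,::-1],None,fx=3.3,fy=3.3))
E
```

```text
{'time': 34.5, 'tool_pos': [474.32, -149.28, 306.47], 'tcp_rot': [180.0, -0.01, -7.94], 'joint_pos': [-23.38, -9.58, 96.3, 0.0, 93.28, 74.56], 'ft_force': [0.32, 0.12, -0.56], 'finger_gap': -0.04, 'grip_force': 0.0}
linear [0.1647, -0.2295, 0.0065] rot [0.0, -0.01, 0.06]
48 [135, 136, 138, 138, 137, 141, 136, 137, 141, 136, 134, 125, 160, 170, 168, 169, 171, 171, 169, 162, 164, 204, 214]
0 [122, 140, 152, 166, 179, 183, 182, 186, 185, 184, 185, 179, 175, 167, 152, 138, 131, 114, 116, 108, 103, 126, 144]
-48 [79, 80, 80, 80, 79, 78, 79, 80, 79, 80, 79, 78, 81, 79, 80, 79, 80, 79, 79, 79, 78, 80, 80]
```

View pics/v9.png

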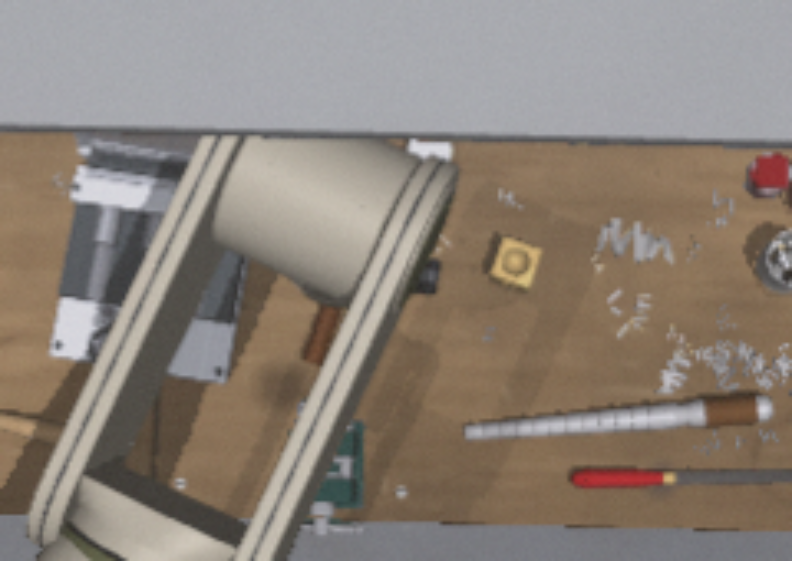

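The arm passes beneath the overhead shelf. Groove +48 is home in the top view, and the side profile shows the front ends in grooves 0 and -48 at x about -15. Now I'll go round the lid's side to get behind it.

Emit:
servo_tool(
  fingers=[0,0,0,0,0,0,0,0,0,0],
  linear=[
    [0.04,0,0.025],
    [0.08,-0.02,0.05],
    [0.12,-0.05,0.08],
    [0.165,-0.08,0.103],
    [0.168,-0.1,0.103],
    [0.168,-0.1,0.103],
    [0.168,-0.1,0.103],
    [0.168,-0.1,0.103],
    [0.168,-0.1,0.103],
    [0.168,-0.1,0.103],
  ],
  rotation=[
    [0,0,0],
    [0,0,0],
    [0,0,0],
    [0,0,0],
    [0,0,0],
    [0,0,0],
    [0,0,0],
    [0,0,0],
    [0,0,0],
    [0,0,0],
  ],
)

```text
time: 35.55
tool_pos: [654.4, -74.6, 204.4]
tcp_rot: [180.0, -0.1, -8.0]
ft_force: [0.0, -0.8, 0.6]
finger_gap: -0.2
grip_force: 0.0
```

```bash
python3 - <<'E'
from h import *
st();go(J(129,0,204),-8);q=snap('top');s=snap('side')
g=cv2.cvtColor(q['frame'],cv2.COLOR_RGB2GRAY).astype(np.float32)
g2=cv2.cvtColor(s['frame'],cv2.COLOR_RGB2GRAY).astype(np.float32)
for nm,G,k in(('top',g,q),('side',g2,s)):
 for y in(48,0,-48): print(nm,y,[int(cv2.remap(G,np.float32([[p[0]]]),np.float32([[p[1]]]),1)[0,0]) for p in [proj(k,J(x,y,45)) for x in range(-44,24,3)]])
E
```

```text
{'time': 35.55, 'tool_pos': [654.37, -74.55, 204.44], 'tcp_rot': [179.99, -0.08, -8.02], 'joint_pos': [-10.95, 17.71, 78.33, -0.01, 83.88, 87.07], 'ft_force': [0.01, -0.82, 0.61], 'finger_gap': -0.19, 'grip_force': 0.0}
linear [-0.0035, -0.1306, 0.0004] rot [0.01, -0.08, -0.02]
top 48 [162, 162, 162, 162, 159, 148, 122, 98, 95, 94, 107, 154, 165, 167, 168, 165, 164, 165, 165, 164, 163, 165, 167]
top 0 [165, 164, 164, 163, 154, 131, 106, 106, 101, 110, 153, 177, 179, 178, 176, 171, 172, 170, 172, 170, 170, 167, 167]
top -48 [123, 125, 123, 118, 100, 86, 89, 114, 137, 141, 141, 136, 133, 146, 149, 154, 159, 164, 169, 172, 175, 181, 184]
side 48 [70, 72, 72, 71, 71, 72, 71, 73, 83, 100, 115, 120, 120, 120, 121, 121, 121, 122, 123, 122, 118, 118, 133]
side 0 [68, 68, 68, 68, 68, 68, 66, 70, 79, 96, 113, 121, 123, 122, 119, 120, 121, 120, 119, 122, 117, 116, 136]
side -48 [66, 67, 68, 68, 68, 69, 69, 70, 85, 114, 136, 146, 154, 158, 157, 152, 149, 153, 161, 154, 126, 108, 129]
```

Side profiles: all three blanks' front ends match at jig x of about -16, so all are home. Now behind the lid.

Emit:
servo_tool(
  fingers=[0,0,0,0,0,0],
  linear=[
    [0,-0.04,0],
    [0,-0.08,0],
    [0,-0.12,0],
    [0,-0.13,0],
    [0,-0.13,0],
    [0,-0.13,0],
  ],
  rotation=[
    [0,0,0],
    [0,0,0],
    [0,0,0],
    [0,0,0],
    [0,0,0],
    [0,0,0],
  ],
)

```text
time: 36.25
tool_pos: [672.4, 54.2, 203.5]
tcp_rot: [180.0, -0.0, -8.0]
ft_force: [-0.9, -0.7, -0.2]
finger_gap: 0.4
grip_force: 0.0
```

Emit:
servo_tool(
  fingers=[0,0,0,0,0,0,0,0],
  linear=[
    [-0.01,0,0],
    [-0.018,0,0],
    [-0.026,0,0],
    [-0.034,0,0],
    [-0.044,0,0],
    [-0.058,0,0.001],
    [-0.072,0,0.003],
    [-0.086,0,0.006],
  ],
  rotation=[
    [0,0,0],
    [0,0,0],
    [0,0,0],
    [0,0,0],
    [0,0,0],
    [0,0,0],
    [0,0,0],
    [0,0,0],
  ],
)

```text
time: 37.05
tool_pos: [586.7, 66.8, 197.7]
tcp_rot: [-180.0, -0.1, -8.0]
ft_force: [0.5, -0.2, -0.3]
finger_gap: 0.2
grip_force: 0.5
```

```bash
python3 - <<'E'
from h import *
st();go(J(7.6,0,177),-8);s=snap('side')
cv2.imwrite('pics/v10.png',cv2.resize(s['frame'][110:240,200:380,::-1],None,fx=4.4,fy=4.4,interpolation=cv2.INTER_CUBIC))
E
```

```text
{'time': 37.05, 'tool_pos': [586.7, 66.81, 197.73], 'tcp_rot': [-180.0, -0.06, -7.97], 'joint_pos': [1.53, 7.65, 90.61, -0.01, 81.69, 99.5], 'ft_force': [0.55, -0.23, -0.26], 'finger_gap': 0.23, 'grip_force': 0.46}
linear [-0.0382, -0.0, 0.0207] rot [-0.0, -0.06, 0.03]
```

View pics/v10.png

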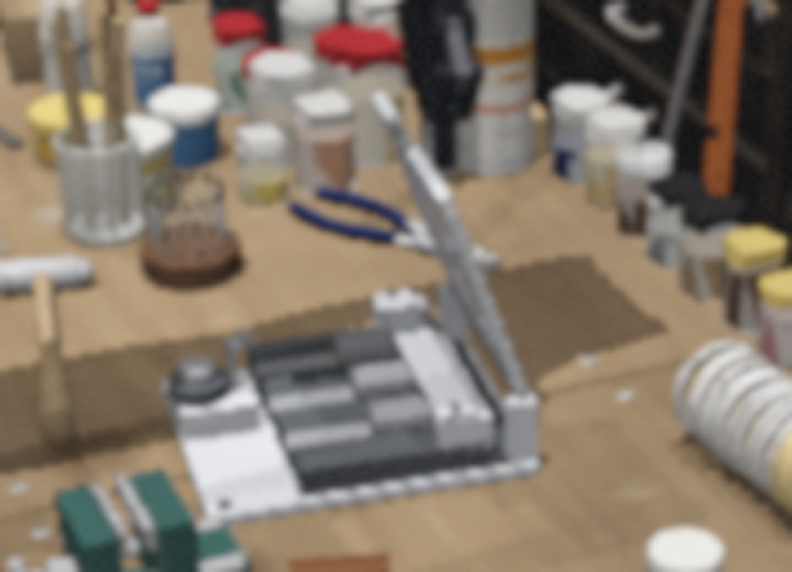

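The lid is being pushed forward (edge at crop (385,105)) and the three blanks sit level at the bridge. I'll follow the arc down.

Emit:
servo_tool(
  fingers=[0,0,0,0,0,0,0,0,0,0],
  linear=[
    [-0.01,0,0.004],
    [-0.02,0,0.009],
    [-0.029,0,0.015],
    [-0.038,0,0.021],
    [-0.046,0,0.028],
    [-0.054,0,0.036],
    [-0.061,0,0.045],
    [-0.067,0,0.054],
    [-0.073,0,0.066],
    [-0.079,0,0.08],
  ],
  rotation=[
    [0,0,0],
    [0,0,0],
    [0,0,0],
    [0,0,0],
    [0,0,0],
    [0,0,0],
    [0,0,0],
    [0,0,0],
    [0,0,0],
    [0,0,0],
  ],
)

```text
time: 38.1
tool_pos: [508.8, 78.1, 116.6]
tcp_rot: [-180.0, -0.0, -7.9]
ft_force: [1.3, 1.1, 1.1]
finger_gap: 0.1
grip_force: 0.6
```

Emit:
servo_tool(
  fingers=[0,0,0,0,0,0],
  linear=[
    [-0.002,0,0.008],
    [-0.003,0,0.014],
    [-0.004,0,0.02],
    [-0.004,0,0.024],
    [-0.004,0,0.024],
    [-0.004,0,0.024],
  ],
  rotation=[
    [0,0,0],
    [0,0,0],
    [0,0,0],
    [0,0,0],
    [0,0,0],
    [0,0,0],
  ],
)

```text
time: 38.7
tool_pos: [505.4, 78.6, 93.7]
tcp_rot: [-180.0, -0.0, -8.0]
ft_force: [-0.4, 0.4, 1.7]
finger_gap: 0.4
grip_force: 0.5
```

Emit:
servo_tool(
  fingers=[0,0,0,0,0,0,0,0,0,0],
  linear=[
    [0,0,0.002],
    [0,0,0.004],
    [0,0,0.006],
    [0,0,0.007],
    [0,0,0.008],
    [0,0,0.009],
    [0,0,0.01],
    [0,0,0.011],
    [0,0,0.011],
    [0,0,0.011],
  ],
  rotation=[
    [0,0,0],
    [0,0,0],
    [0,0,0],
    [0,0,0],
    [0,0,0],
    [0,0,0],
    [0,0,0],
    [0,0,0],
    [0,0,0],
    [0,0,0],
  ],
)

```text
time: 39.7
tool_pos: [505.0, 78.6, 82.4]
tcp_rot: [180.0, 0.0, -7.9]
ft_force: [0.1, -0.7, 1.0]
finger_gap: 0.2
grip_force: 0.5
```

Emit:
servo_tool(
  fingers=[0,0,0,0,0],
  linear=[
    [0,0,0.001],
    [0,0,0.002],
    [0,0,0.002],
    [0,0,0.002],
    [0,0,0.002],
  ],
  rotation=[
    [0,0,0],
    [0,0,0],
    [0,0,0],
    [0,0,0],
    [0,0,0],
  ],
)

```text
time: 40.2
tool_pos: [505.2, 78.6, 81.0]
tcp_rot: [-180.0, -0.0, -7.9]
ft_force: [-3.8, 0.3, 7.0]
finger_gap: 0.0
grip_force: 3.5
```

Emit:
servo_tool(
  fingers=[0,0,0,0,0],
  linear=[
    [0,0,0.001],
    [0,0,0.0015],
    [0,0,0.0015],
    [0,0,0.0015],
    [0,0,0.0015],
  ],
  rotation=[
    [0,0,0],
    [0,0,0],
    [0,0,0],
    [0,0,0],
    [0,0,0],
  ],
)

```text
time: 40.7
tool_pos: [505.2, 78.6, 80.0]
tcp_rot: [-180.0, -0.0, -7.9]
ft_force: [-5.6, -0.1, 11.8]
finger_gap: -0.1
grip_force: 6.2
```

Emit:
servo_tool(
  fingers=[0,0,0,0,0],
  linear=[
    [0,0,0.001],
    [0,0,0.002],
    [0,0,0.002],
    [0,0,0.002],
    [0,0,0.002],
  ],
  rotation=[
    [0,0,0],
    [0,0,0],
    [0,0,0],
    [0,0,0],
    [0,0,0],
  ],
)

```text
time: 41.2
tool_pos: [505.3, 78.6, 78.8]
tcp_rot: [180.0, -0.0, -7.9]
ft_force: [-10.3, -1.0, 18.7]
finger_gap: -0.3
grip_force: 9.8
```

Emit:
servo_tool(
  fingers=[0,0,0,0,0],
  linear=[
    [0,0,0.001],
    [0,0,0.002],
    [0,0,0.002],
    [0,0,0.002],
    [0,0,0.002],
  ],
  rotation=[
    [0,0,0],
    [0,0,0],
    [0,0,0],
    [0,0,0],
    [0,0,0],
  ],
)

```text
time: 41.7
tool_pos: [505.4, 78.7, 77.5]
tcp_rot: [-180.0, -0.0, -7.9]
ft_force: [-14.3, -0.1, 26.9]
finger_gap: -0.1
grip_force: 13.5
```

```bash
python3 - <<'E'
from h import *
st();s=snap('side');h=cv2.cvtColor(s['frame'],cv2.COLOR_RGB2GRAY).astype(np.float32)
import json
# lid right front corner: profile along vertical line at J(-65,-82,z)
for x in(-60,-40,0):
  print(x,[int(cv2.remap(h,np.float32([[p[0]]]),np.float32([[p[1]]]),1)[0,0]) for p in [proj(s,J(x,-80,z)) for z in range(46,86,2)]])
h0=cv2.cvtColor(cv2.imread('pics/side1.png'),cv2.COLOR_BGR2GRAY).astype(np.float32)
for x in(-60,-40,0):
  print(x,[int(cv2.remap(h0,np.float32([[p[0]]]),np.float32([[p[1]]]),1)[0,0]) for p in [proj(s,J(x,-80,z)) for z in range(46,86,2)]])
E
```

```text
{'time': 41.7, 'tool_pos': [505.39, 78.67, 77.49], 'tcp_rot': [-180.0, -0.01, -7.94], 'joint_pos': [3.1, 2.84, 109.05, -0.0, 68.1, 101.04], 'ft_force': [-14.26, -0.13, 26.94], 'finger_gap': -0.09, 'grip_force': 13.47}
-60 [75, 90, 106, 124, 145, 172, 196, 217, 223, 222, 215, 204, 195, 189, 190, 192, 195, 194, 192, 189]
-40 [72, 84, 97, 112, 130, 151, 178, 200, 213, 216, 212, 201, 194, 190, 191, 193, 194, 193, 192, 189]
0 [66, 76, 86, 99, 114, 130, 153, 175, 197, 206, 209, 205, 199, 193, 192, 193, 194, 195, 195, 196]
-60 [72, 82, 88, 86, 85, 88, 105, 130, 156, 180, 201, 209, 212, 210, 204, 200, 197, 194, 191, 187]
-40 [71, 81, 88, 87, 87, 88, 106, 129, 156, 179, 199, 206, 208, 205, 201, 197, 195, 193, 191, 188]
0 [69, 78, 85, 85, 86, 90, 108, 131, 160, 186, 207, 216, 217, 213, 205, 199, 195, 193, 191, 189]
```

Emit:
servo_tool(
  fingers=[0,0,0,0,0,0],
  linear=[
    [0,0,-0.004],
    [0,0,-0.008],
    [0,0,-0.012],
    [0,0,-0.016],
    [0,0,-0.016],
    [0,0,-0.016],
  ],
  rotation=[
    [0,0,0],
    [0,0,0],
    [0,0,0],
    [0,0,0],
    [0,0,0],
    [0,0,0],
  ],
)

```text
time: 42.35
tool_pos: [505.1, 78.6, 90.8]
tcp_rot: [-180.0, 0.0, -7.9]
ft_force: [0.1, 0.5, -0.4]
finger_gap: -0.0
grip_force: 0.0
```

```bash
cat > lid.py <<'E'
from h import *
st();s=snap('side','s20.png');h=cv2.cvtColor(s['frame'],cv2.COLOR_RGB2GRAY).astype(np.float32)
h0=cv2.cvtColor(cv2.imread('pics/side1.png'),cv2.COLOR_BGR2GRAY).astype(np.float32)
for im in(h,h0):
 for x in(-60,-40,0):
  print(x,[int(cv2.remap(im,np.float32([[p[0]]]),np.float32([[p[1]]]),1)[0,0]) for p in [proj(s,J(x,-80,z)) for z in range(46,86,2)]])
E
python3 lid.py
```

```text
{'time': 42.35, 'tool_pos': [505.09, 78.58, 90.81], 'tcp_rot': [-180.0, 0.0, -7.95], 'joint_pos': [3.09, 1.75, 108.63, 0.0, 69.63, 101.04], 'ft_force': [0.11, 0.52, -0.36], 'finger_gap': -0.05, 'grip_force': 0.0}
-60 [74, 84, 89, 87, 86, 89, 107, 133, 161, 187, 211, 220, 222, 219, 211, 203, 198, 195, 192, 188]
-40 [71, 80, 88, 87, 87, 89, 108, 131, 160, 185, 207, 214, 215, 210, 203, 198, 196, 194, 192, 189]
0 [66, 75, 83, 87, 93, 101, 117, 136, 158, 180, 198, 206, 208, 205, 200, 196, 194, 194, 195, 196]
-60 [72, 82, 88, 86, 85, 88, 105, 130, 156, 180, 201, 209, 212, 210, 204, 200, 197, 194, 191, 187]
-40 [71, 81, 88, 87, 87, 88, 106, 129, 156, 179, 199, 206, 208, 205, 201, 197, 195, 193, 191, 188]
0 [69, 78, 85, 85, 86, 90, 108, 131, 160, 186, 207, 216, 217, 213, 205, 199, 195, 193, 191, 189]
```

With the tool off it, the lid edge profile matches the original shut one, so the latch holds. I'll back off, check again and compare the button with its start image.

Emit:
servo_tool(
  fingers=[0,0,0,0,0,0,0,0],
  linear=[
    [0,0,-0.04],
    [0,0,-0.08],
    [0,0,-0.12],
    [0,0.05,-0.12],
    [0,0.1,-0.12],
    [0,0.15,-0.12],
    [0,0.2,-0.12],
    [0,0.2,-0.12],
  ],
  rotation=[
    [0,0,0],
    [0,0,0],
    [0,0,0],
    [0,0,0],
    [0,0,0],
    [0,0,0],
    [0,0,0],
    [0,0,0],
  ],
)

```text
time: 43.2
tool_pos: [476.2, -124.9, 210.7]
tcp_rot: [179.9, 0.0, -8.3]
ft_force: [-0.5, 1.2, 0.8]
finger_gap: 0.0
grip_force: 0.0
```

```bash
python3 lid.py; python3 - <<'E'
from h import *
a=cv2.imread('pics/side1.png',0).astype(int);b=cv2.imread('pics/s20.png',0).astype(int)
print('button/hook diff',np.abs(a-b)[180:205,235:262].mean().round(1),np.abs(a-b)[180:205,235:262].max())
s=snap('side');g=cv2.cvtColor(s['frame'],cv2.COLOR_RGB2GRAY).astype(np.float32)
for y in(48,0,-48): print(y,[int(cv2.remap(g,np.float32([[p[0]]]),np.float32([[p[1]]]),1)[0,0]) for p in [proj(s,J(x,y,45)) for x in range(-44,24,3)]])
E
```

```text
{'time': 43.2, 'tool_pos': [476.24, -124.9, 210.74], 'tcp_rot': [179.88, 0.01, -8.3], 'joint_pos': [-20.58, -8.18, 105.0, -0.12, 83.16, 77.74], 'ft_force': [-0.53, 1.19, 0.79], 'finger_gap': 0.03, 'grip_force': 0.0}
-60 [76, 85, 90, 88, 87, 89, 108, 135, 163, 188, 213, 221, 223, 220, 212, 205, 200, 197, 194, 190]
-40 [73, 82, 89, 88, 89, 91, 110, 134, 162, 187, 211, 218, 220, 216, 208, 202, 198, 195, 193, 191]
0 [67, 77, 85, 88, 95, 103, 119, 139, 164, 189, 209, 218, 219, 215, 207, 200, 197, 197, 197, 197]
-60 [72, 82, 88, 86, 85, 88, 105, 130, 156, 180, 201, 209, 212, 210, 204, 200, 197, 194, 191, 187]
-40 [71, 81, 88, 87, 87, 88, 106, 129, 156, 179, 199, 206, 208, 205, 201, 197, 195, 193, 191, 188]
0 [69, 78, 85, 85, 86, 90, 108, 131, 160, 186, 207, 216, 217, 213, 205, 199, 195, 193, 191, 189]
button/hook diff 28.1 77
48 [188, 188, 188, 188, 188, 187, 187, 188, 190, 194, 196, 196, 197, 197, 197, 197, 196, 196, 194, 193, 194, 198, 199]
0 [187, 187, 187, 187, 187, 186, 186, 187, 190, 193, 195, 195, 196, 195, 196, 196, 195, 195, 196, 196, 196, 197, 199]
-48 [180, 186, 191, 192, 189, 184, 181, 182, 188, 192, 193, 189, 185, 182, 182, 189, 194, 192, 189, 186, 185, 187, 191]
```

```bash
python3 -c "
from h import *
print(r.hand_in())"
```

```text
the job is handed in; nothing more can be done
None
```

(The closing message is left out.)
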